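# Open the screw press and set the glued swatch bar to dry

### The arm

A 6-joint arm with a two-finger parallel gripper is mounted at the origin on the work surface. World frame = base frame: x ahead of the robot, y to its left, z up, the work surface at z = 0. Lengths are in mm, angles in rad, forces in N, time in s.
With the tool pointing down it reaches from about 275 to 750 mm from the base axis. Payload 10.2 kg.
Tool frame: the origin (TCP) lies at the very end of the fingers, on their centre line; the grasp point (between the pads) lies 19 mm behind it; z points along the fingers, y is the line along which they close (so a half turn about z gives the same grasp; the last joint's range is limited). The gripper opens to 85 mm and grips with 20 to 120 N. Pads are 22 mm wide; open, the fingers measure 114 mm over their backs; the gripper's body (76 mm by 85 mm) begins 54 mm behind the grasp point. The pads swing forward as they close: fully open they stand 13 mm farther back than shut.
Start: joints at [-1.432, 0.313, 1.498, -0, 1.331, -0.223], TCP at [185.816, -491.023, 194.794] pointing down, gripper open.
Joint ranges: [-2.94, 2.94], [-0.97, 2.17], [0.19, 2.56], [-1.23, 4.37], [0.02, 3.11], [-2.88, 2.88]. Speed limits (rad/s): [2.39, 2.39, 3.01, 3.14, 3.14, 3.14].

### API

Orientations are given as a unit quaternion [w, x, y, z].
In Python, from rig import telemetry, optics, ctrl gives the robot as it stands.
- The arm moves only by the tool servo_tool, never from a script. Its argument "deltas" is a list of rows, each a list of 3 entries, a list of its own where there are three numbers: the shift along the tool's x, y, z in units of 20 cm (1.0 is 20 cm), then the turn, a rotation vector about the tool's x, y, z in units of 90 degrees (1.0 is 90 degrees), then the opening, from 0 (shut) to 1 (fully open). A call has 1 to 8 rows; each row shifts and turns the commanded pose from where the row before left it, along the tool's axes as they then stand; what a row does not reach is not made up. A row lasts 1/10 s, in which the tool goes at most 50 mm and 8.59 degrees, less where a joint would pass 70% of its speed; a pose out of reach is approached as far as the arm can. A call with a number of a shift or a turn outside -1 to 1 is refused whole. A call with a gripper value outside its range is refused whole. The fingers move at their own pace and stop on an object; "squeeze" is the grip in N (left out, the last holds). Time passes only in rows, so rows that do not move let the fingers close. It gives the time, the measured TCP pose, the force, the opening and the grip force at its end, in the units of the state.
- telemetry.sense(): the state, without advancing time (a new reading comes with each control period).
- optics.capture(name): name is "scene" or "top" or "wrist"; returns the picture (420x560x3 uint8, blue, green, red); there is no depth.
- optics.camera_model(name): a dict with "vfov" (degrees; the focal length in pixels is half the picture's height over the tangent of half this angle, whatever the lens; pixels are square), "cx", "cy" (the principal point, pixels), "R" (3x3) and "t" (3): a world point X has camera coordinates R X + t; the wrist camera has in their place "mount" (4x4, takes a point from camera to tool coordinates, whose origin is the TCP and whose axes are the flange's). Camera axes: x right, y down, z forward; pixel columns grow to the right and rows downward; lengths in mm; the calibration is good to about 2 mm. A picture is of the moment at which its call begins: read the wrist's pose just before it. camera_model takes no time and is no camera call.
- ctrl.finish_job(): hands the job in; it is judged then, once.
The state is a dict: "time_s": time; "joints": joint angles; "dq": joint speeds; "tau": joint torques, N m; "eef_pos": TCP position; "ee_rot": TCP orientation; "force": force on the tool from outside, world axes, zero at the start; "wrist_torque": the same for the moment, N m; "grip_width": opening from 0.0 (shut) to 1.0 (fully open); "grip_force": force on a finger pad.
Only numpy, scipy, OpenCV 4.12 (cv2) and the standard library are available. Lean on these libraries where they do the work, as an engineer would, in place of code of your own. Each camera call takes 0.05 s, during which the arm holds its last target. There are 200 camera calls.

### The job

The swatch bar glued up in the small screw press is ready. Hold the handwheel's upright handle and wind the wheel anticlockwise, letting your hand rise with the screw, until it just meets its top stop: feel for the stop and do not force it, the spindle bends easily. Then draw the bar out of the press, lay it flat, dark face up, inside the white drying tray and let go, leaving the screw fully up and everything else on the table where it is.

Things in the scene. Friction and masses are not known exactly. Their poses are not given: they have to be found in the camera images.
- press: small grey bench screw press, fixed to the table. Origin at table level on the vertical screw axis; z up, -x is the open front where the bar sticks out. Base 150 mm wide (y), from 110 mm in front of the axis to 60 mm behind; two posts and a bridge (150 mm wide, 40 mm deep, 124 mm high) stand across the axis. Wheel and handle are above the bridge.
- hub (a point): centre of the dark handwheel (rim radius 50 mm, 12 mm thick, three spokes) on the screw axis, mid-rim, 160 to 168 mm up at the start; its z is the spindle. Anticlockwise from above raises it 20 mm a turn, taking 2 to 4 N at the handle, to a rigid stop 0.9 to 1.35 turns on. The spindle is springy: 5 N sideways moves the hub 1 mm off the axis, 20 N (4 mm) bends it for good.
- handle (a point): middle of the upright black handle on the wheel's rim, 16 mm diameter, 47 mm tall, spins freely on its pin, so a hand can hold it all the way round without turning. 50 mm from the screw axis; this point is 29.5 mm above the rim's mid-plane, the handle's top 53 mm above it. It rises with the wheel.
- bar_center (a point): middle (half-way up) of the swatch bar: wood, 180 x 40 x 14 mm, light below, dark upper face with four small white swatches, 80 to 150 g. x along its length, z out of the dark face. At the start it lies on the press's 16 mm thick base under a sprung round pad (its +x end 20 to 30 mm behind the axis); its -x end sticks 40 to 50 mm out past the front edge of the base, 150 to 160 mm from the screw axis.
- bar: the same bar; origin at the centre of its underside, 7 mm below bar_center.
- tray: white plastic drying tray, fixed, 250 (x) x 130 (y) mm, rim 16 mm high, walls and floor 4 mm. Origin: centre of its underside, z up.
- cleanser: clear bottle with a pink cap, 48 mm across, 150 mm tall; a bystander. Origin: centre of its underside.
- ink_jar: squat black ink jar with a grey lid, 42 mm across, 40 mm tall; a bystander. Origin: centre of its underside.
- polish: small polish bottle, black cap, 28 mm across, 65 mm tall; a bystander. Origin: centre of its underside.
- polish_b: small amber polish bottle, white cap, 28 mm across, 65 mm tall; a bystander. Origin: centre of its underside.
- buffer: white buffing block 90 x 28 x 28 mm; a bystander. Origin: centre of its underside.
- brush: paint brush 170 mm long, lying; a bystander. Origin: centre of its underside.
- cup: white cup, 72 mm across, 85 mm tall; a bystander. Origin: centre of its underside.
There are look-alikes about, which are no part of the job. What is shaped like the press but pink is not meant.

How it is judged (in metres and radians):
On the way, in this order (a step that is already met when the one before it is completed fails the run):
1. the screw is wound up to its top stop while the bar is still under the press (hub at most 0.6 mm short of the stop) (z of hub in the frame of press above 0.186138 m and x of bar_center in the frame of press above -0.1 m), for 0.2 s.
2. the bar is drawn clear of the press and laid flat in the tray (x of bar_center in the frame of tray between -0.06 and 0.06 m and y of bar_center in the frame of tray between -0.045 and 0.045 m and z of bar_center in the frame of tray below 0.0145 m and angle between bar_center's own z axis and vertical below 0.05 rad), for 0.2 s.
At the end, for the whole second after the job is handed in: The screw is up at its stop (within 0.6 mm of rise), the bar lies flat and still on the floor of the tray, dark face up (leaning under 0.05 rad, its middle within 60 mm lengthwise and 45 mm crosswise of the tray's middle) (all of step 2 and z of hub in the frame of press above 0.186138 m and linear speed of bar below 0.02 m/s and contact force between bar and tray above 0.2 N); the robot touches nothing.
It fails at once if the spindle is bent: the hub is pushed more than 4 mm sideways off the screw axis (about 20 N) (horizontal distance between hub and press above 0.004 m).
It fails at once if a bystander (bottle, jar, polish, block, brush or cup) is pushed more than 30 mm (distance of any of cleanser, ink_jar, polish, polish_b, buffer, brush, cup from where it was at the start of the episode above 0.03 m).
It also fails if it takes over 72 s, if anything falls off the work surface, if the arm or the gripper's body presses on something with over 40 N, if the wrist force passes 120 N, or if a joint passes its speed limit or range.

## Working session

There is one attempt and no reset: what is moved stays moved. The work goes in short steps, Python scripts to look and compute and a tool call to move; the robot and the scene stay as the last step left them, time stands still between calls to the robot, and variables do not carry over. Pictures are saved under pics/ and viewed, at most 10 in all, crops included, and the job is handed in when it is done.

Besides the shell and the picture viewer there is one more tool, called after "Emit:" as a command line: name --argument value ..., lists and objects as JSON in quotes. servo_tool: Moves the arm, as the interface text tells. Its arguments: {"type":"object","properties":{"deltas":{"type":"array"},"squeeze":{"type":"number"}},"required":["deltas"]}

```bash
mkdir -p pics; ls
python3 - <<'E'
from rig import telemetry, optics
import cv2
print(telemetry.sense())
for n in("scene","top","wrist"):
    print(n,optics.camera_model(n))
for n in("scene","top"):
    cv2.imwrite(f"pics/{n}0.png",optics.capture(n))
E
```

```text
pics
{'time_s': 0.0, 'joints': array([-1.43240435e+00,  3.13451538e-01,  1.49845278e+00, -1.19711200e-06,
        1.33101625e+00, -2.23377375e-01]), 'dq': array([ 1.90915377e-06, -1.50867182e-03,  7.99270900e-04,  1.27879906e-03,
        1.01645104e-03,  1.68001185e-03]), 'tau': array([-1.20981902e-03, -4.12269759e+01, -2.59738719e+01, -2.22146587e-04,
        4.20605953e-03, -9.22429450e-06]), 'eef_pos': array([ 185.76799515, -490.6988727 ,  194.22841857]), 'ee_rot': array([-6.63384548e-04,  9.83684682e-01,  1.79899987e-01,  2.76241162e-05]), 'force': array([-0.73045628, -0.10389249,  0.31595204]), 'wrist_torque': array([0.01640726, 0.03148443, 0.05242439]), 'grip_force': 0.0, 'grip_width': 1.0000146119875724}
scene {'vfov': 56.7820190104396, 'cx': 274.4580444278977, 'cy': 210.9271147555474, 'R': array([[-0.26892424,  0.96315756,  0.00269421],
       [ 0.59468187,  0.16824085, -0.7861606 ],
       [-0.75764981, -0.20981545, -0.61801638]]), 't': array([ 179.13256889, -152.49637297, 1498.280828  ])}
top {'vfov': 52.12597585520162, 'cx': 276.6461418324764, 'cy': 200.19124694600146, 'R': array([[-0.05086232, -0.99868177, -0.0069094 ],
       [-0.9769314 ,  0.05118899, -0.20732758],
       [ 0.20740796, -0.00379515, -0.97824717]]), 't': array([ -36.81016795,  512.64971893, 1357.76081805])}
wrist {'vfov': 70.49810351739326, 'cx': 282.3010080800157, 'cy': 208.6703115619196, 'mount': array([[ 3.89780162e-04, -9.61745856e-01, -2.73942981e-01,
         6.89884811e+01],
       [ 9.99999723e-01,  2.01084470e-04,  7.16893338e-04,
         7.11945476e-01],
       [-6.34383518e-04, -2.73943184e-01,  9.61745668e-01,
        -1.77657974e+02],
       [ 0.00000000e+00,  0.00000000e+00,  0.00000000e+00,
         1.00000000e+00]])}
```

View pics/scene0.png

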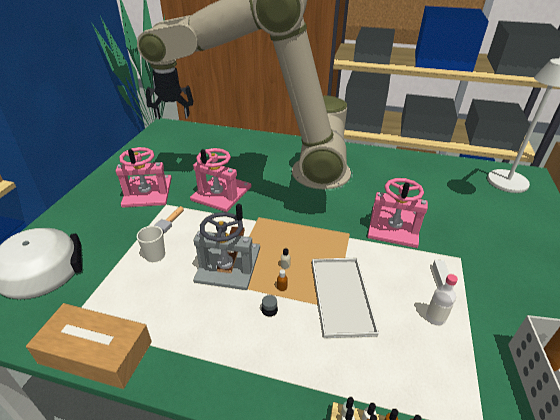

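View pics/top0.png

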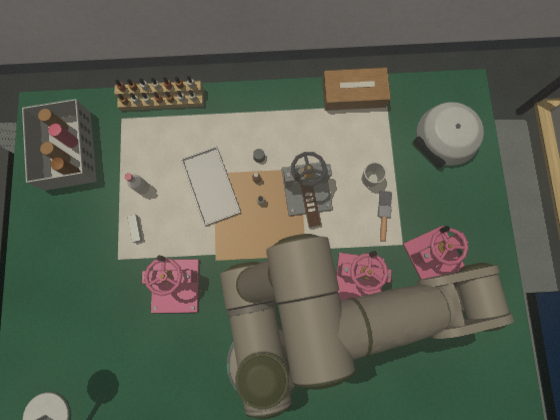

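Scene picture: the grey press stands at about (225,250) among three pink presses at (145,180), (218,180) and (398,210), with the white tray at (344,298). In the top picture the grey press is at (308,180), its bar sticking out toward the robot at (312,215), and the tray is at (211,186). Polish bottles are at (257,177) and (262,201), the jar at (259,156), the cup at (374,174) and the brush at (385,215).

Candidates, by top pixel: grey press (308,180) is the one I choose. Pink presses (367,275), (445,250) and (172,280) are excluded by colour. For the tray, (211,186) is the only one; the box at (357,88) is not a tray.

Run:
```python
import cv2,numpy as np
a=cv2.imread("pics/top0.png")[135:245,175:335]; b=cv2.imread("pics/scene0.png")[195:295,185:265]
a=cv2.resize(a,(800,550),interpolation=cv2.INTER_CUBIC)[:, 0:800]
a=cv2.resize(a,(480,330)); b=cv2.resize(b,(320,400),interpolation=cv2.INTER_CUBIC)
t=cv2.resize(cv2.imread("pics/top0.png")[140:240,270:350],(480,600),interpolation=cv2.INTER_CUBIC)
c=np.zeros((600,800,3),np.uint8); c[:,:480]=t; c[:400,480:]=b
cv2.imwrite("pics/crop1.png",c)
```

```text
(no output)
```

View pics/crop1.png

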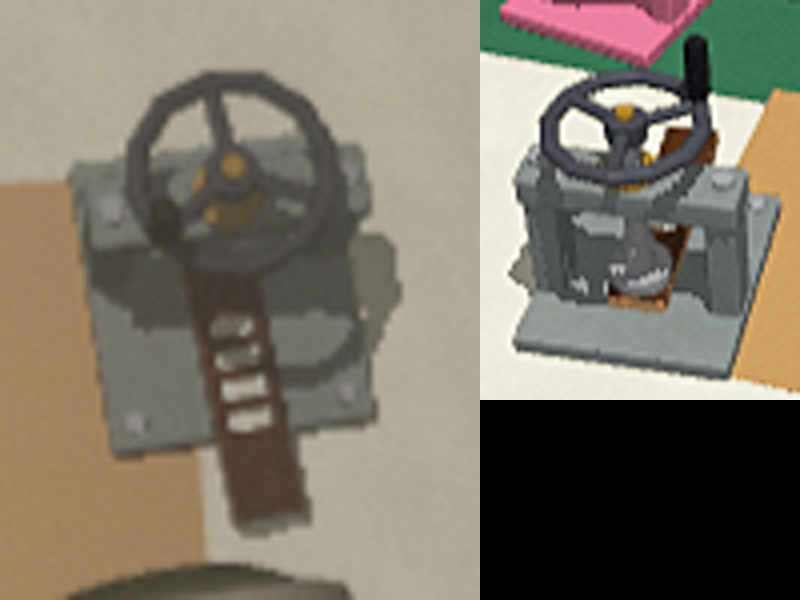

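The crop confirms the choice: a grey press with a dark bar carrying four swatches. In top pixels, the hub is at (308.7,168.3) and the handle at (297.2,175.3). In scene pixels, the hub is at (221.8,226.3) and the handle at (239,212).

```bash
cat > h.py <<'E'
import numpy as np, cv2
from scipy.spatial.transform import Rotation as Ro
from rig import telemetry, optics
def ray(name,px,pose=None):
    m=optics.camera_model(name); f=210/np.tan(np.radians(m["vfov"])/2)
    d=np.array([(px[0]-m["cx"])/f,(px[1]-m["cy"])/f,1.])
    if name!="wrist": R=m["R"]; return -R.T@m["t"], R.T@d
    p,q=pose; T=Ro.from_quat(np.roll(q,-1)).as_matrix(); M=np.array(m["mount"])
    return T@M[:3,3]+p, T@M[:3,:3]@d
def onz(name,px,z,pose=None):
    o,d=ray(name,px,pose); return o+d*(z-o[2])/d[2]
def tri(*rs):
    A=np.zeros((3,3));b=np.zeros(3)
    for o,d in rs:
        d=d/np.linalg.norm(d);P=np.eye(3)-np.outer(d,d);A+=P;b+=P@o
    x=np.linalg.solve(A,b); return x,[np.linalg.norm(np.cross(x-o,d/np.linalg.norm(d))) for o,d in rs]
E
python3 - <<'E'
from h import *
np.set_printoptions(precision=1,suppress=True)
hub=tri(ray("top",(308.7,168.3)),ray("scene",(221.75,226.25)));print("hub",hub)
print("handle",tri(ray("top",(297.2,175.3)),ray("scene",(239,212))))
for z in(164,):print("hub onz",onz("top",(308.7,168.3),z),onz("scene",(221.75,226.25),z))
print("handle at 193",onz("top",(297.2,175.3),193),onz("scene",(239,212),193))
print("base corners",[onz("top",p,16) for p in((289.2,215.8),(332.5,209.7))])
print("bar end",[onz("top",p,30) for p in((309.7,227),(320.9,225.3))])
im=cv2.imread("pics/top0.png")
for n,p in dict(pol=(262,198),polb=(256.5,174),jar=(259,154),cup=(374,169),cl=(128,177)).items(): print(n,onz("top",p,dict(pol=65,polb=65,jar=40,cup=85,cl=150)[n]))
# tray by white mask
hsv=cv2.cvtColor(im,cv2.COLOR_BGR2HSV)
g=cv2.cvtColor(im,cv2.COLOR_BGR2GRAY)
print(g[186,211],g[186,170],im[186,211],im[186,170])
E
```

```text
hub (array([ 581.8, -165.1,  161.2]), [np.float64(1.325313848477185), np.float64(1.3253138484771054)])
handle (array([ 552.8, -126.8,  193.7]), [np.float64(1.1212968895418294), np.float64(1.121296889541789)])
hub onz [ 581.5 -166.2  164. ] [ 584.7 -162.3  164. ]
handle at 193 [ 553.3 -127.9  193. ] [ 551.8 -126.   193. ]
base corners [array([ 462.5, -102.6,   16. ]), array([ 475.6, -249. ,   16. ])]
bar end [array([ 419.1, -167.6,   30. ]), array([ 422.8, -204.8,   30. ])]
pol [517.5 -15.8  65. ]
polb [599.5  -1.2  65. ]
jar [676.3 -11.5  40. ]
cup [ 590.5 -385.    85. ]
cl [587.2 393.7 150. ]
173 173 [161 173 177] [154 173 179]
```

Emit:
servo_tool --deltas '[[[0,0,-0.24],[0,0,0],0.5],[[0,0,-0.24],[0,0,0],0.5],[[0.216,-0.084,0],[0,0,0],0.5],[[0.216,-0.084,0],[0,0,0],0.5],[[0.216,-0.084,0],[0,0,0],0.5],[[0.216,-0.084,0],[0,0,0],0.5],[[0.216,-0.084,0],[0,0,0],0.5],[[0.216,-0.084,0],[0,0,0],0.5]]'

```text
time_s: 0.9
eef_pos: [393.6, -303.4, 290.6]
ee_rot: [-0.0, 0.984, 0.18, -0.0]
force: [0.4, -2.0, 0.4]
grip_width: 0.499
grip_force: 0.0
```

Emit:
servo_tool --deltas '[[[0.216,-0.084,0],[0,0,0],0.5],[[0.216,-0.084,0],[0,0,0],0.5],[[0.216,-0.084,0],[0,0,0],0.5],[[0.216,-0.084,0],[0,0,0],0.5],[[0.216,-0.084,0],[0,0,0],0.5],[[0,0,0],[0,0,-0.095],0.5],[[0,0,0],[0,0,-0.095],0.5],[[0,0,0],[0,0,-0.095],0.5]]'

```text
time_s: 1.7
eef_pos: [565.0, -149.6, 290.2]
ee_rot: [-0.0, 0.918, 0.397, -0.0]
force: [-0.7, -0.1, -0.1]
grip_width: 0.501
grip_force: 0.0
```

Emit:
servo_tool --deltas '[[[0,0,0],[0,0,-0.095],0.5],[[0,0,0],[0,0,-0.095],0.5],[[0,0,0],[0,0,-0.095],0.5],[[0,0,0],[0,0,-0.095],0.5],[[0,0,0],[0,0,-0.095],0.5],[[0,0,0],[0,0,-0.095],0.5],[[0,0,0],[0,0,-0.095],0.5],[[0,0,0],[0,0,0],0.5]]'

```text
time_s: 2.5
eef_pos: [564.8, -150.0, 290.4]
ee_rot: [-0.0, 0.6, 0.8, -0.0]
force: [-1.4, -0.3, 0.3]
grip_width: 0.501
grip_force: 0.0
```

Run:
```python
from h import *
s=telemetry.sense();print(s["time_s"],s["eef_pos"],s["ee_rot"],s["grip_width"],s["force"])
cv2.imwrite("pics/w1.png",optics.capture("wrist")); cv2.imwrite("pics/top1.png",optics.capture("top"))
np.save("p1.npy",np.r_[s["eef_pos"],s["ee_rot"]])
```

```text
2.5 [ 564.75577716 -149.96082349  290.40349163] [-3.96035452e-04  5.99698490e-01  8.00225942e-01 -7.27625996e-05] 0.5009569337248589 [-1.43658934 -0.31678775  0.27742748]
```

View pics/w1.png

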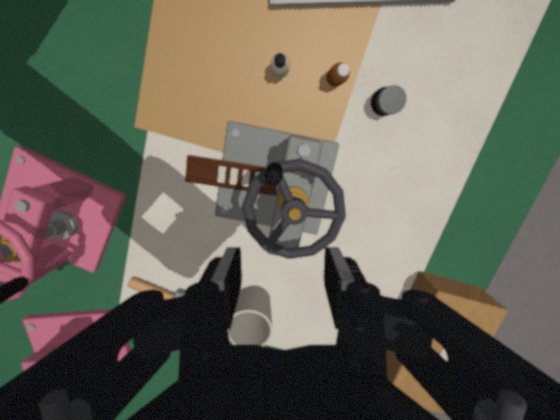

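Wrist view: the rim is a ring centred near (294,208), the handle top is at (273,172), the hub at (294,211), and the bar's free end at (187,170).

Run:
```python
from h import *
np.set_printoptions(precision=1,suppress=True)
p=np.load("p1.npy");pose=(p[:3],p[3:])
im=cv2.imread("pics/w1.png");g=cv2.GaussianBlur(cv2.cvtColor(im,cv2.COLOR_BGR2GRAY),(3,3),0).astype(float)
def rimfit(g,c,r0,r1,skip):
    pts=[];ws=[]
    for a in np.arange(0,360,4):
        if any(abs((a-s+180)%360-180)<w for s,w in skip): continue
        r=np.arange(r0,r1,.5);x=c[0]+r*np.cos(np.radians(a));y=c[1]+r*np.sin(np.radians(a))
        v=cv2.remap(g.astype(np.float32),x.astype(np.float32)[None],y.astype(np.float32)[None],cv2.INTER_LINEAR)[0]
        k=np.argmax(np.gradient(v)); pts.append((x[k],y[k]))
    pts=np.array(pts,np.float32)
    e=cv2.fitEllipse(pts)
    return e,pts
e,pts=rimfit(g,(294,208),42,58,[(240,35)]);print("outer",e)
dep=lambda z:None
# rim outer circle: intersect points with plane z, fit circle, report radius per z
for z in(160,164,168):
    q=np.array([onz("wrist",t,z,pose) for t in pts])[:,:2]
    A=np.c_[2*q,np.ones(len(q))];s=np.linalg.lstsq(A,(q**2).sum(1),rcond=None)[0]
    r=np.sqrt(s[2]+s[0]**2+s[1]**2); res=np.hypot(*(q-s[:2]).T)-r
    print(z,s[:2],r,np.abs(res).std(),np.abs(res).max())
W=lambda q:ray("wrist",q,pose)
# hub gold/dark centre and handle top
print("hub tri",tri(W((294,211)),ray("top",(308.7,168.3)),ray("scene",(221.75,226.25))))
cv2.imwrite("pics/c2.png",cv2.resize(im[140:270,160:360],(800,520),interpolation=cv2.INTER_CUBIC))
```

```text
outer ((293.7315673828125, 208.25697326660156), (99.57634735107422, 102.70092010498047), 96.17202758789062)
160 [ 582.4 -167.3] 55.445841705683456 1.0253074245446276 8.77160859702645
164 [ 581.9 -166.3] 54.72599555498011 1.0119959916196617 8.657727943585591
168 [ 581.4 -165.2] 54.00614940427865 0.9986845586943938 8.543847290143027
hub tri (array([ 582. , -165.7,  161.5]), [np.float64(1.2985973658910865), np.float64(0.6840918311618469), np.float64(1.9778751580550207)])
```

View pics/c2.png

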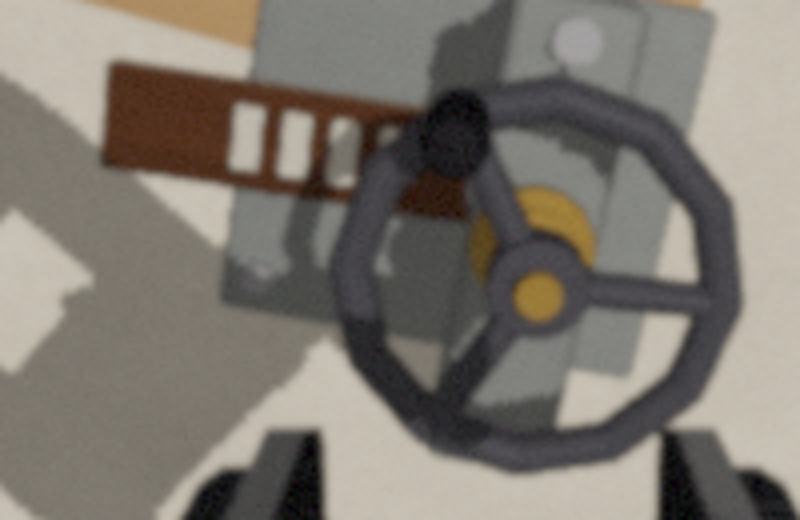

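Run:
```python
from h import *
np.set_printoptions(precision=1,suppress=True)
p=np.load("p1.npy");pose=(p[:3],p[3:])
W=lambda q:ray("wrist",q,pose)
print("rim centre",tri(W((293.7,208.3)),ray("top",(309,169.2)),ray("scene",(221.5,226.9))),tri(W((293.7,208.3)),ray("scene",(221.5,226.9))))
print("handle top",tri(W((274.5,170)),ray("scene",(238.5,205.5))),onz("wrist",(274.5,170),215,pose),onz("top",(297,175),215),onz("scene",(238.5,205.5),215))
print("bar end z30",[onz("wrist",(160+x/4,140+y/4),30,pose) for x,y in((108,62),(103,165))])
R=Ro.from_quat(np.roll(p[3:],-1)).as_matrix();print(np.round(R,3))
```

```text
rim centre (array([ 580.8, -166. ,  157.5]), [np.float64(1.1133868349850253), np.float64(1.503435579691651), np.float64(0.8428273445943186)]) (array([ 581.5, -164.9,  158.7]), [np.float64(0.10422877956997653), np.float64(0.10422877956994235)])
handle top (array([ 549.9, -124.8,  212.3]), [np.float64(2.057569009207764), np.float64(2.057569009207702)]) [ 549.3 -122.3  215. ] [ 548.3 -126.2  215. ] [ 553.3 -125.5  215. ]
bar end z30 [array([ 424. , -165.7,   30. ]), array([ 429.7, -203.7,   30. ])]
[[-0.3  1.  -0. ]
 [ 1.   0.3  0. ]
 [ 0.  -0.  -1. ]]
```

Emit:
servo_tool --deltas '[[[0.139,-0.031,0],[0,0,0],0],[[0,0,0.15],[0,0,0],0],[[0,0,0.14],[0,0,0],0],[[0,0,0],[0,0,0],0],[[0,0,0.02],[0,0,0],0],[[0,0,0.02],[0,0,0],0],[[0,0,0],[0,0,0],0],[[0,0,0],[0,0,0],0]]'

```text
time_s: 3.4
eef_pos: [551.4, -125.2, 225.4]
ee_rot: [0.0, 0.6, 0.8, 0.0]
force: [-1.1, -0.7, -0.4]
grip_width: 0.0
grip_force: 0.0
```

Emit:
servo_tool --deltas '[[[0,0,0.01],[0,0,0],0],[[0,0,0.01],[0,0,0],0],[[0,0,0],[0,0,0],0]]'

```text
time_s: 3.7
eef_pos: [551.0, -125.0, 220.5]
ee_rot: [-0.0, 0.6, 0.8, -0.0]
force: [-0.5, 0.3, -1.1]
grip_width: 0.001
grip_force: 0.0
```

Emit:
servo_tool --deltas '[[[0,0,0.0075],[0,0,0],0],[[0,0,0.0075],[0,0,0],0],[[0,0,0],[0,0,0],0]]'

```text
time_s: 4.0
eef_pos: [551.0, -125.0, 217.5]
ee_rot: [-0.0, 0.6, 0.8, -0.0]
force: [0.4, 0.0, -0.5]
grip_width: -0.0
grip_force: 0.0
```

Emit:
servo_tool --deltas '[[[0,0,0.005],[0,0,0],0],[[0,0,0.005],[0,0,0],0],[[0,0,0],[0,0,0],0]]'

```text
time_s: 4.3
eef_pos: [551.1, -125.0, 215.6]
ee_rot: [-0.0, 0.6, 0.8, -0.0]
force: [-1.0, -0.2, 0.0]
grip_width: 0.001
grip_force: 0.0
```

Emit:
servo_tool --deltas '[[[0,0,0.005],[0,0,0],0],[[0,0,0.0025],[0,0,0],0],[[0,0,0],[0,0,0],0]]'

```text
time_s: 4.6
eef_pos: [551.1, -125.0, 214.2]
ee_rot: [-0.0, 0.6, 0.8, -0.0]
force: [-0.1, 0.0, -0.9]
grip_width: 0.001
grip_force: 0.0
```

Emit:
servo_tool --deltas '[[[0,0,0.0035],[0,0,0],0],[[0,0,0.0015],[0,0,0],0],[[0,0,0],[0,0,0],0]]'

```text
time_s: 4.9
eef_pos: [551.1, -125.0, 213.2]
ee_rot: [-0.0, 0.6, 0.8, 0.0]
force: [0.0, -0.9, 1.2]
grip_width: 0.004
grip_force: 0.0
```

Emit:
servo_tool --deltas '[[[0,0,0.003],[0,0,0],0],[[0,0,0],[0,0,0],0],[[0,0,0],[0,0,0],0]]'

```text
time_s: 5.2
eef_pos: [551.1, -125.0, 212.7]
ee_rot: [-0.0, 0.6, 0.8, 0.0]
force: [-0.1, 0.7, -0.6]
grip_width: -0.0
grip_force: 0.0
```

Emit:
servo_tool --deltas '[[[0,0,0.003],[0,0,0],0],[[0,0,0],[0,0,0],0],[[0,0,0],[0,0,0],0]]'

```text
time_s: 5.5
eef_pos: [551.1, -125.0, 212.1]
ee_rot: [-0.0, 0.6, 0.8, -0.0]
force: [-1.0, -0.2, 0.4]
grip_width: -0.0
grip_force: 0.0
```

Emit:
servo_tool --deltas '[[[0,0,0.003],[0,0,0],0],[[0,0,0],[0,0,0],0],[[0,0,0],[0,0,0],0]]'

```text
time_s: 5.8
eef_pos: [551.1, -125.0, 211.5]
ee_rot: [-0.0, 0.6, 0.8, 0.0]
force: [-0.2, -0.2, -0.2]
grip_width: -0.005
grip_force: 0.0
```

Run:
```python
from h import *
s=telemetry.sense();print(s["eef_pos"],s["force"],s["wrist_torque"],s["tau"])
cv2.imwrite("pics/w2.png",optics.capture("wrist"))
a=optics.capture("scene")[180:270,180:280];np.save("p2.npy",np.r_[s["eef_pos"],s["ee_rot"]])
w=cv2.resize(cv2.imread("pics/w2.png"),(448,336))
c=np.zeros((600,800,3),np.uint8);c[:336,:448]=w
c[:405,450:]=cv2.resize(a,(350,405),interpolation=cv2.INTER_CUBIC)
cv2.imwrite("pics/c3.png",c)
```

```text
[ 551.11020795 -125.02480401  211.48963956] [-0.17266059 -0.23120243 -0.21683855] [ 0.02709391 -0.00517659  0.02925784] [-1.97097615e-03 -4.54265392e+01 -2.65732509e+01 -3.92376151e-04
 -1.12707163e-03  5.19189632e-05]
```

View pics/c3.png

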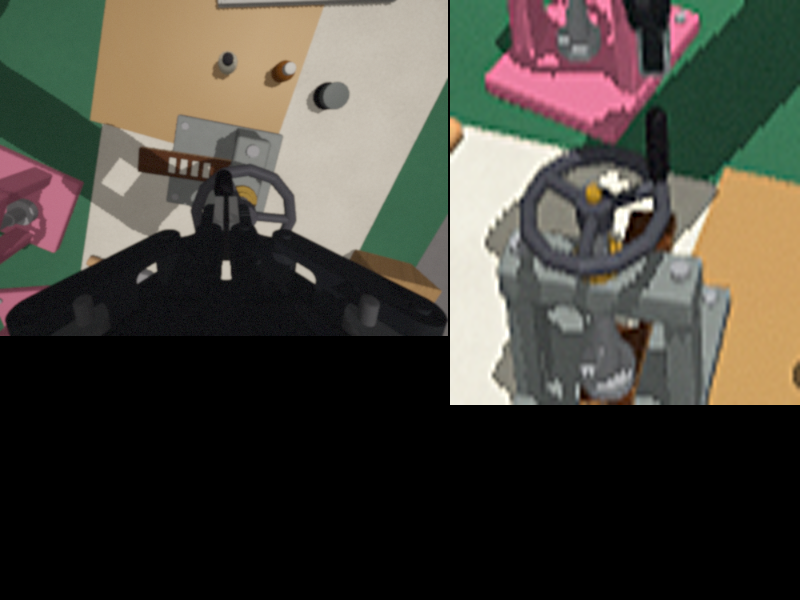

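The crop shows the closed fingertips at scene px (238,196), above and behind the handle top at (238.5,204.5). In the wrist view the fingertips appear just below the handle. I'm checking where the known TCP projects.

Run:
```python
from h import *
p=np.load("p2.npy")
for n in("scene","top"):
    m=optics.camera_model(n);f=210/np.tan(np.radians(m["vfov"])/2);c=m["R"]@p[:3]+m["t"];print(n,c[:2]/c[2]*f+[m["cx"],m["cy"]])
M=np.array(optics.camera_model("wrist")["mount"]);m=optics.camera_model("wrist");f=210/np.tan(np.radians(m["vfov"])/2)
for z in(0,-10):
    c=np.linalg.inv(M)@[0,0,z,1];print("wrist tcp",c[:2]/c[2]*f+[m["cx"],m["cy"]])
pose=(p[:3],p[3:])
print("wrist crop handle top at 0,172 ->",[onz("wrist",(280,215),z,pose) for z in(212,)])
im=cv2.imread("pics/w2.png");cv2.imwrite("pics/c4.png",cv2.resize(im[180:300,200:360],(800,600),interpolation=cv2.INTER_CUBIC))
```

```text
scene [239.06837957 206.12737999]
top [296.51156227 174.41046596]
wrist tcp [282.9200644  235.78938845]
wrist tcp [282.95483773 241.76839973]
wrist crop handle top at 0,172 -> [array([ 545.42268756, -112.05374841,  212.        ])]
```

View pics/c4.png

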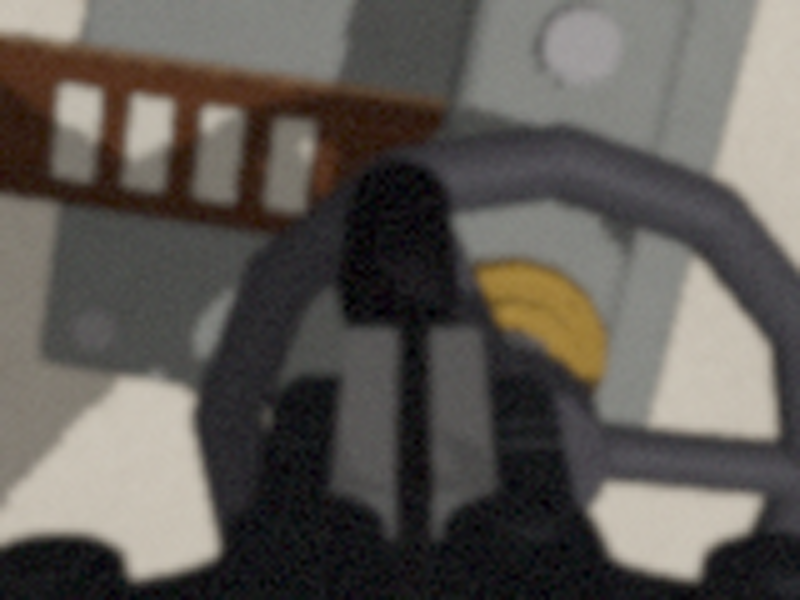

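c4: the grey fingertips end at wrist px (283,245), while the TCP should project to (283,236). The black handle is behind and below them. I'm checking the tip offset against the first scene picture.

Run:
```python
from h import *
def proj(n,X):
    m=optics.camera_model(n);f=210/np.tan(np.radians(m["vfov"])/2);c=m["R"]@np.array(X)+m["t"];return c[:2]/c[2]*f+[m["cx"],m["cy"]]
P=np.array([185.8,-490.8,194.3]);y=np.array([.354,-.936,0])
for dz in(0,13,30,73):
    print(dz,proj("scene",P+[0,0,dz]),proj("scene",P+[0,0,dz]+y*45),proj("scene",P+[0,0,dz]-y*45))
g=cv2.cvtColor(cv2.imread("pics/scene0.png"),cv2.COLOR_BGR2GRAY)
for r in range(96,126,2): print(r,"".join("#" if v<45 else "." for v in g[r,140:205]))
p=np.load("p2.npy")[:3]
for dz in(0,10,20,30,40):print(dz,proj("scene",p+[0,0,dz]))
```

```text
0 [175.02739068 130.54029554] [161.75471745 131.0395674 ] [188.23621277 130.04342554]
13 [174.4380367  127.07528613] [161.08370147 127.56915042] [187.72774147 126.58381198]
30 [173.65653328 122.48056584] [160.19388131 122.96710348] [187.053514   121.99640155]
73 [171.62320005 110.52591888] [157.87856596 110.99256034] [185.29941524 110.0616003 ]
96 ......#####.......########################.....#####.............
98 .......####.......##########################....#####............
100 .......####......####..#######################..#####............
102 .......#####...#####....#..............##############............
104 .......############...#...................###########............
106 ........##########..........................#####................
108 ..............##.##....#......................###................
110 ..............#...#............................##................
112 #..............#..#............................##................
114 ##.............#..##...........................##................
116 .#.............##..##............................................
118 ...................#.............................................
120 ##...............................................................
122 ###..............................................................
124 ####.............................................................
0 [239.06837957 206.12737999]
10 [238.85371066 202.94810343]
20 [238.63628901 199.72805822]
30 [238.41606131 196.46645513]
40 [238.1929729  193.16248441]
```

The images agree that the visible fingertips sit about 30 mm behind the reported TCP, so nothing was touched. I'll go on lowering carefully.

Emit:
servo_tool --deltas '[[[0,0,0.02],[0,0,0],0],[[0,0,0.02],[0,0,0],0],[[0,0,0.02],[0,0,0],0],[[0,0,0.01],[0,0,0],0],[[0,0,0],[0,0,0],0]]'

```text
time_s: 6.4
eef_pos: [551.0, -125.0, 197.1]
ee_rot: [-0.0, 0.6, 0.8, -0.0]
force: [0.6, -0.6, 0.5]
grip_width: 0.0
grip_force: 0.0
```

Emit:
servo_tool --deltas '[[[0,0,0.0075],[0,0,0],0],[[0,0,0.0075],[0,0,0],0],[[0,0,0],[0,0,0],0]]'

```text
time_s: 6.7
eef_pos: [551.1, -125.0, 194.3]
ee_rot: [-0.0, 0.6, 0.8, -0.0]
force: [-0.8, 0.6, 0.8]
grip_width: -0.006
grip_force: 0.0
```

Emit:
servo_tool --deltas '[[[0,0,0.0075],[0,0,0],0],[[0,0,0.0075],[0,0,0],0],[[0,0,0],[0,0,0],0]]'

```text
time_s: 7.0
eef_pos: [551.0, -125.0, 191.3]
ee_rot: [-0.0, 0.6, 0.8, -0.0]
force: [-0.6, -0.7, -0.3]
grip_width: 0.001
grip_force: 0.0
```

Emit:
servo_tool --deltas '[[[0,0,0.005],[0,0,0],0],[[0,0,0.005],[0,0,0],0],[[0,0,0],[0,0,0],0]]'

```text
time_s: 7.3
eef_pos: [551.1, -125.0, 189.3]
ee_rot: [-0.0, 0.6, 0.8, -0.0]
force: [0.0, -0.4, -0.7]
grip_width: -0.004
grip_force: 0.0
```

Emit:
servo_tool --deltas '[[[0,0,0.005],[0,0,0],0],[[0,0,0.005],[0,0,0],0],[[0,0,0],[0,0,0],0]]'

```text
time_s: 7.6
eef_pos: [551.1, -125.0, 187.3]
ee_rot: [-0.0, 0.6, 0.8, -0.0]
force: [-0.4, -0.5, -0.3]
grip_width: -0.001
grip_force: 0.0
```

Emit:
servo_tool --deltas '[[[0,0,0.005],[0,0,0],0],[[0,0,0.005],[0,0,0],0],[[0,0,0],[0,0,0],0]]'

```text
time_s: 7.9
eef_pos: [551.0, -125.0, 185.3]
ee_rot: [-0.0, 0.6, 0.8, -0.0]
force: [-0.4, -0.7, 0.6]
grip_width: -0.002
grip_force: 0.0
```

Run:
```python
from h import *
s=telemetry.sense();a=optics.capture("scene");cv2.imwrite("pics/s5.png",a);cv2.imwrite("pics/w5.png",optics.capture("wrist"))
g=cv2.cvtColor(a,cv2.COLOR_BGR2GRAY)
for r in range(186,224): print(r,g[r,230:248])
```

```text
186 [ 48  50  48 112 123 121 125  99  48  53  46  34  17  31 174 173 168 169]
187 [ 48  46  52  99 117 116 121 102  47  58  48  37  19  29 181 170 167 152]
188 [ 27  34  36  69  81  77  81  71  32  36  35  21  25  77 180 171 153 114]
189 [ 29  21  24  45  58  53  57  50  22  22  22  19  23 108 179 154 117  99]
190 [ 52  12  20  23  49  44  43  42  20  18  22  22  14  85 167 119  99  99]
191 [ 98   9  22  17  35  39  40  38  23  19  19  19  22  73 131 104  99 100]
192 [113  30  19  23  21  21  22  21  17  24  21  20  37  91 112  82 102  98]
193 [110  52   7  15  23  25  23  22  29  27  19  19  34  92 107  92 103 108]
194 [109  94   8  15  18  24  25  27  21  30  20  10  30  83 107 102 105  72]
195 [104 108  69  51  46  16  19  21  26  26  12  51  60  93 107 108  74  49]
196 [101 101 113  96  95  29  22  23  20  21  23  67 115 100 109  77  44  54]
197 [101 103 121 107 107  54  15  23  22  28  21  64 139  83  76  47  50  54]
198 [ 99 103 118 104 103  64  21  23  29  13  28  58 136  63  48  53  52  55]
199 [ 96  98 116 101 105  60  12  27  21  27  25  73 139  76  43  51  52  53]
200 [137
[... 983 characters left out ...]
 44 43 47 50 50 24 18 20 21 21 18 35 55 51 53 56 50]
215 [47 47 44 43 44 47 21  7 19 19 19 22 35 54 52 52 54 53]
216 [39 42 40 46 46 44 31  8 19 18 26 18 27 55 54 50 55 51]
217 [91 41 35 33 45 45 27 17 20 22 19 11 22 51 48 50 48 50]
218 [129 115 111  64  31  45  38  10  15  19  15  20  69  99  55  56  41  46]
219 [134 140 140 125  94  38  43  17   7  20   6  19 128 134 112 114 109  92]
220 [135 138 141 114 106  36  41  81  21  50  49  57 128 137 132 134 132 127]
221 [108 101  96  64  66  43  41  93  54  71  77  70  94 135 131 129 133 129]
222 [ 57  48  30  33  38  42  44  65  62  78  85  72  88 139 131 130 128 129]
223 [ 33  40  38  38  31  29  53  72  50  75  81  76  80 138 131 128 125 128]
```

Emit:
servo_tool --deltas '[[[0,0,0.005],[0,0,0],0],[[0,0,0.0025],[0,0,0],0],[[0,0,0],[0,0,0],0]]'

```text
time_s: 8.3
eef_pos: [551.1, -125.0, 183.9]
ee_rot: [-0.0, 0.6, 0.8, -0.0]
force: [-0.5, -0.9, 0.6]
grip_width: -0.004
grip_force: 0.0
```

Emit:
servo_tool --deltas '[[[0,0,0.005],[0,0,0],0],[[0,0,0.0025],[0,0,0],0],[[0,0,0],[0,0,0],0]]'

```text
time_s: 8.6
eef_pos: [551.1, -125.0, 182.4]
ee_rot: [-0.0, 0.6, 0.8, -0.0]
force: [0.1, -0.1, 0.2]
grip_width: 0.001
grip_force: 0.0
```

Emit:
servo_tool --deltas '[[[0,0,0.005],[0,0,0],0],[[0,0,0.0025],[0,0,0],0],[[0,0,0],[0,0,0],0]]'

```text
time_s: 8.9
eef_pos: [551.1, -125.0, 180.9]
ee_rot: [-0.0, 0.6, 0.8, -0.0]
force: [-1.0, -1.0, 0.3]
grip_width: 0.005
grip_force: 0.0
```

Emit:
servo_tool --deltas '[[[0,0,0.005],[0,0,0],0],[[0,0,0.0025],[0,0,0],0],[[0,0,0],[0,0,0],0]]'

```text
time_s: 9.2
eef_pos: [551.3, -124.9, 180.3]
ee_rot: [0.0, 0.6, 0.8, 0.0]
force: [-1.9, 1.4, 5.1]
grip_width: -0.001
grip_force: 2.8
```

Emit:
servo_tool --deltas '[[[0,0,0.005],[0,0,0],0],[[0,0,0.0025],[0,0,0],0],[[0,0,0],[0,0,0],0]]'

```text
time_s: 9.5
eef_pos: [551.5, -124.8, 179.7]
ee_rot: [0.001, 0.6, 0.8, 0.0]
force: [-3.2, 3.5, 11.6]
grip_width: -0.006
grip_force: 5.7
```

Run:
```python
from h import *
s=telemetry.sense();print(s["force"]);a=optics.capture("scene");w=optics.capture("wrist")
c=np.zeros((600,800,3),np.uint8)
c[:,:400]=cv2.resize(a[180:240,215:255],(400,600),interpolation=cv2.INTER_CUBIC)
c[:400,400:]=cv2.resize(w[200:280,240:320],(400,400),interpolation=cv2.INTER_CUBIC)
c=np.clip(c*1.6,0,255).astype(np.uint8)
cv2.imwrite("pics/c6.png",c)
```

```text
[-3.18248983  3.46908641 11.60391314]
```

View pics/c6.png

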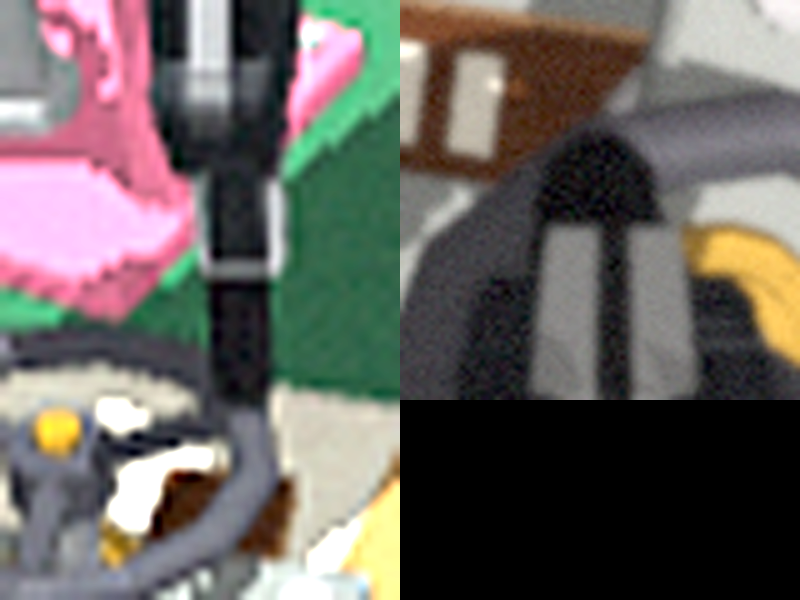

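c6: the tips rest on the handle top; contact came at TCP z≈180.8. With the handle top near 213, the fingertips are about 32 mm behind the reported TCP, and I'll allow for that. Next I back off, open, turn so that the closing line is radial at the expected stop, and descend.

Emit:
servo_tool --deltas '[[[0,0,-0.08],[0,0,0],0],[[0,0,-0.08],[0,0,0],0.5],[[0,0,0],[0,0,-0.095],0.5],[[0,0,0],[0,0,-0.095],0.5],[[0,0,0],[0,0,-0.095],0.5],[[0,0,0],[0,0,-0.095],0.5],[[0,0,0],[0,0,-0.095],0.5],[[0,0,0],[0,0,-0.095],0.5]]'

```text
time_s: 10.4
eef_pos: [551.1, -125.0, 209.9]
ee_rot: [-0.0, 0.192, 0.981, -0.0]
force: [0.1, -0.3, -0.1]
grip_width: 0.498
grip_force: 0.0
```

Emit:
servo_tool --deltas '[[[0,0,0],[0,0,0],0.5],[[0,0,0],[0,0,0],0.5],[[0,0,0.05],[0,0,0],0.5],[[0,0,0.05],[0,0,0],0.5]]'

```text
time_s: 10.8
eef_pos: [551.0, -125.0, 189.1]
ee_rot: [-0.0, 0.196, 0.981, 0.0]
force: [0.5, 0.9, -0.8]
grip_width: 0.504
grip_force: 0.0
```

Run:
```python
from h import *
s=telemetry.sense();print(s["eef_pos"],s["ee_rot"],s["force"],s["joints"]);cv2.imwrite("pics/w7.png",optics.capture("wrist"))
w=cv2.imread("pics/w7.png");c=cv2.resize(w[170:320,180:380],(800,600),interpolation=cv2.INTER_CUBIC)
cv2.imwrite("pics/c7.png",np.clip(c*1.4,0,255).astype(np.uint8))
print(np.round(Ro.from_quat(np.roll(s["ee_rot"],-1)).as_matrix(),3))
```

```text
[ 551.04864257 -124.99586507  189.06866191] [-3.50915132e-05  1.95739471e-01  9.80655932e-01  2.36587763e-05] [ 0.50284276  0.93270842 -0.7629907 ] [-4.30378986e-01  4.05665961e-01  1.38224262e+00  3.05207387e-05
  1.35376329e+00 -1.60715898e+00]
[[-0.923  0.384 -0.   ]
 [ 0.384  0.923  0.   ]
 [ 0.     0.    -1.   ]]
```

View pics/c7.png

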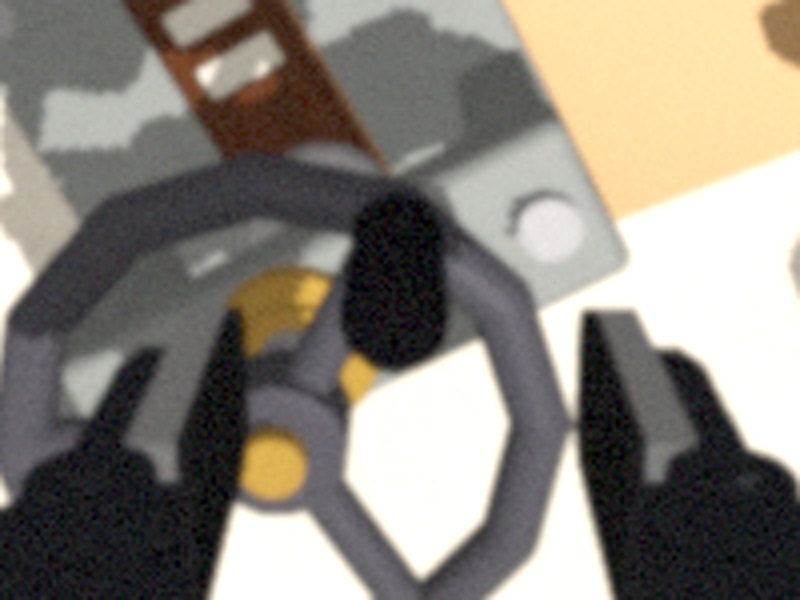

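c7: the handle top centre is at crop (395,318), i.e. px (278.8,249.5). The fingers straddle it with the handle about 2 mm off-centre.

Run:
```python
from h import *
p=np.array([551.05,-125.0,189.07]);q=np.array([0,.19574,.98066,0]);pose=(p,q)
h=onz("wrist",(278.75,249.5),213,pose);print("handle top",h, "offset tool",Ro.from_quat(np.roll(q,-1)).as_matrix().T@(h-p))
print("cap",onz("wrist",(180+272/4,170+463/4),175,pose))
```

```text
handle top [ 548.36801242 -127.01043316  213.        ] offset tool [  1.70465651  -2.8860085  -23.93      ]
cap [ 581.29708846 -165.4658529   175.        ]
```

Emit:
servo_tool --deltas '[[[0.002,-0.009,0],[0,0,0],0.5],[[0,0,0.12],[0,0,0],0.5],[[0,0,0.12],[0,0,0],0.5],[[0,0,0],[0,0,0],0.5],[[0,0,0],[0,0,0],0.35]]' --squeeze 20

```text
time_s: 11.35
eef_pos: [550.3, -126.7, 142.7]
ee_rot: [0.0, 0.195, 0.981, -0.0]
force: [-0.2, 0.1, 0.8]
grip_width: 0.357
grip_force: 0.0
```

Emit:
servo_tool --deltas '[[[0,0,0],[0,0,0],0.1],[[0,0,0],[0,0,0],0.1],[[0,0,0],[0,0,0],0.1],[[0,0,0],[0,0,0],0.1]]' --squeeze 20

```text
time_s: 11.75
eef_pos: [550.5, -126.8, 143.0]
ee_rot: [0.001, 0.195, 0.981, -0.0]
force: [-1.3, -0.5, 5.4]
grip_width: 0.179
grip_force: 21.2
```

```bash
cat > plan.py <<'E'
import numpy as np,sys
from rig import telemetry
# args: centre x y, step deg, n, grip
cx,cy,st,n=map(float,sys.argv[1:5]);s=telemetry.sense();p=s["eef_pos"]
X=np.array([-.923,.384]);Y=np.array([.384,.923])
d=p[:2]-[cx,cy];a0=np.degrees(np.arctan2(d[1],d[0]))%360
print("r",round(np.hypot(*d),2),"ang",round(a0,1),"z",round(p[2],2),"F",np.round(s["force"],1))
u=d/np.hypot(*d);t=np.array([-u[1],u[0]]);F=s["force"][:2]
print("Frad",round(F@u,1),"Ftan",round(F@t,1))
r0=50;a=a0;cur=np.array([cx,cy])+r0*u;rows=[]
for i in range(int(n)):
    a+=st;q=np.array([cx,cy])+r0*np.array([np.cos(np.radians(a)),np.sin(np.radians(a))])
    v=np.round(np.array([(q-cur)@X,(q-cur)@Y])/200,4);cur=cur+200*(v[0]*X+v[1]*Y)
    rows.append(f"[[{v[0]}, {v[1]}, {-st*20/360/200:.4f}], [0, 0, 0], 0.1]")
print("["+", ".join(rows)+"]")
E
python3 plan.py 581.6 -165.9 6 6
```

```text
r 49.97 ang 128.5 z 143.03 F [-1.3 -0.5  5.4]
Frad 0.4 Ftan 1.3
[[[0.0114, -0.0235, -0.0017], [0, 0, 0], 0.1], [[0.0089, -0.0246, -0.0017], [0, 0, 0], 0.1], [[0.0063, -0.0254, -0.0017], [0, 0, 0], 0.1], [[0.0037, -0.026, -0.0017], [0, 0, 0], 0.1], [[0.0008, -0.0261, -0.0017], [0, 0, 0], 0.1], [[-0.0018, -0.0261, -0.0017], [0, 0, 0], 0.1]]
```

Emit:
servo_tool --deltas '[[[0.0114,-0.0235,-0.0027],[0,0,0],0.1],[[0.0089,-0.0246,-0.0027],[0,0,0],0.1],[[0.0063,-0.0254,-0.0017],[0,0,0],0.1],[[0.0037,-0.026,-0.0017],[0,0,0],0.1],[[0.0008,-0.0261,-0.0017],[0,0,0],0.1],[[-0.0018,-0.0261,-0.0017],[0,0,0],0.1]]'

```text
time_s: 12.35
eef_pos: [533.1, -152.7, 144.7]
ee_rot: [0.0, 0.195, 0.981, 0.0]
force: [3.9, 3.7, 4.7]
grip_width: 0.181
grip_force: 21.2
```

```bash
python3 plan.py 581.6 -165.9 8 8
```

```text
r 50.3 ang 164.8 z 144.7 F [3.9 3.7 4.7]
Frad -2.8 Ftan -4.6
[[[-0.0069, -0.0342, -0.0022], [0, 0, 0], 0.1], [[-0.0115, -0.0329, -0.0022], [0, 0, 0], 0.1], [[-0.0161, -0.031, -0.0022], [0, 0, 0], 0.1], [[-0.0201, -0.0284, -0.0022], [0, 0, 0], 0.1], [[-0.024, -0.0254, -0.0022], [0, 0, 0], 0.1], [[-0.0272, -0.0218, -0.0022], [0, 0, 0], 0.1], [[-0.0301, -0.0178, -0.0022], [0, 0, 0], 0.1], [[-0.0322, -0.0134, -0.0022], [0, 0, 0], 0.1]]
```

Emit:
servo_tool --deltas '[[[-0.0069,-0.0342,-0.0022],[0,0,0],0.1],[[-0.0115,-0.0329,-0.0022],[0,0,0],0.1],[[-0.0161,-0.031,-0.0022],[0,0,0],0.1],[[-0.0201,-0.0284,-0.0022],[0,0,0],0.1],[[-0.024,-0.0254,-0.0022],[0,0,0],0.1],[[-0.0272,-0.0218,-0.0022],[0,0,0],0.1],[[-0.0301,-0.0178,-0.0022],[0,0,0],0.1],[[-0.0322,-0.0134,-0.0022],[0,0,0],0.1]]'

```text
time_s: 13.15
eef_pos: [547.6, -202.9, 147.9]
ee_rot: [-0.001, 0.195, 0.981, 0.001]
force: [-1.8, 4.8, 7.7]
grip_width: 0.18
grip_force: 22.1
```

```bash
python3 plan.py 581.6 -165.9 8 8
```

```text
r 50.2 ang 227.4 z 147.92 F [-1.8  4.8  7.7]
Frad -2.3 Ftan -4.6
[[[-0.0335, -0.0096, -0.0022], [0, 0, 0], 0.1], [[-0.0346, -0.0048, -0.0022], [0, 0, 0], 0.1], [[-0.0349, -0.0, -0.0022], [0, 0, 0], 0.1], [[-0.0345, 0.0048, -0.0022], [0, 0, 0], 0.1], [[-0.0335, 0.0097, -0.0022], [0, 0, 0], 0.1], [[-0.0319, 0.0142, -0.0022], [0, 0, 0], 0.1], [[-0.0296, 0.0184, -0.0022], [0, 0, 0], 0.1], [[-0.0267, 0.0225, -0.0022], [0, 0, 0], 0.1]]
```

Emit:
servo_tool --deltas '[[[-0.0335,-0.0096,-0.0042],[0,0,0],0.1],[[-0.0346,-0.0048,-0.0042],[0,0,0],0.1],[[-0.0349,0,-0.0022],[0,0,0],0.1],[[-0.0345,0.0048,-0.0022],[0,0,0],0.1],[[-0.0335,0.0097,-0.0022],[0,0,0],0.1],[[-0.0319,0.0142,-0.0022],[0,0,0],0.1],[[-0.0296,0.0184,-0.0022],[0,0,0],0.1],[[-0.0267,0.0225,-0.0022],[0,0,0],0.1]]'

```text
time_s: 13.95
eef_pos: [600.6, -212.9, 151.9]
ee_rot: [-0.001, 0.195, 0.981, -0.0]
force: [-4.6, 0.6, 1.5]
grip_width: 0.173
grip_force: 20.8
```

```bash
python3 plan.py 581.6 -165.9 8 8
```

```text
r 50.74 ang 292.0 z 151.93 F [-4.6  0.6  1.5]
Frad -2.3 Ftan -4.1
[[[-0.023, 0.0262, -0.0022], [0, 0, 0], 0.1], [[-0.0192, 0.0291, -0.0022], [0, 0, 0], 0.1], [[-0.015, 0.0315, -0.0022], [0, 0, 0], 0.1], [[-0.0104, 0.0333, -0.0022], [0, 0, 0], 0.1], [[-0.0057, 0.0344, -0.0022], [0, 0, 0], 0.1], [[-0.0009, 0.0349, -0.0022], [0, 0, 0], 0.1], [[0.0041, 0.0347, -0.0022], [0, 0, 0], 0.1], [[0.0088, 0.0337, -0.0022], [0, 0, 0], 0.1]]
```

Emit:
servo_tool --deltas '[[[-0.0212,0.028,-0.0022],[0,0,0],0.1],[[-0.0192,0.0291,-0.0022],[0,0,0],0.1],[[-0.015,0.0315,-0.0022],[0,0,0],0.1],[[-0.0104,0.0333,-0.0022],[0,0,0],0.1],[[-0.0057,0.0344,-0.0022],[0,0,0],0.1],[[-0.0009,0.0349,-0.0022],[0,0,0],0.1],[[0.0041,0.0347,-0.0022],[0,0,0],0.1],[[0.0088,0.0337,-0.0022],[0,0,0],0.1]]'

```text
time_s: 14.75
eef_pos: [632.1, -168.8, 156.1]
ee_rot: [0.001, 0.195, 0.981, -0.0]
force: [1.3, -4.6, 1.3]
grip_width: 0.18
grip_force: 21.1
```

```bash
python3 plan.py 581.6 -165.9 8 8
```

```text
r 50.59 ang 356.7 z 156.14 F [ 1.3 -4.6  1.3]
Frad 1.6 Ftan -4.5
[[[0.0138, 0.032, -0.0022], [0, 0, 0], 0.1], [[0.0181, 0.0298, -0.0022], [0, 0, 0], 0.1], [[0.0222, 0.027, -0.0022], [0, 0, 0], 0.1], [[0.0256, 0.0237, -0.0022], [0, 0, 0], 0.1], [[0.0287, 0.0198, -0.0022], [0, 0, 0], 0.1], [[0.0312, 0.0157, -0.0022], [0, 0, 0], 0.1], [[0.033, 0.0111, -0.0022], [0, 0, 0], 0.1], [[0.0343, 0.0065, -0.0022], [0, 0, 0], 0.1]]
```

Emit:
servo_tool --deltas '[[[0.0138,0.032,-0.0022],[0,0,0],0.1],[[0.0181,0.0298,-0.0022],[0,0,0],0.1],[[0.0222,0.027,-0.0022],[0,0,0],0.1],[[0.0256,0.0237,-0.0022],[0,0,0],0.1],[[0.0287,0.0198,-0.0022],[0,0,0],0.1],[[0.0312,0.0157,-0.0022],[0,0,0],0.1],[[0.033,0.0111,-0.0022],[0,0,0],0.1],[[0.0343,0.0065,-0.0022],[0,0,0],0.1]]'

```text
time_s: 15.55
eef_pos: [606.2, -121.7, 159.7]
ee_rot: [0.001, 0.195, 0.981, 0.001]
force: [4.6, -0.9, 1.6]
grip_width: 0.181
grip_force: 20.7
```

```bash
python3 plan.py 581.6 -165.9 6 8
```

```text
r 50.58 ang 60.9 z 159.65 F [ 4.6 -0.9  1.6]
Frad 1.4 Ftan -4.5
[[[0.0261, 0.0016, -0.0017], [0, 0, 0], 0.1], [[0.0262, -0.0011, -0.0017], [0, 0, 0], 0.1], [[0.0259, -0.0039, -0.0017], [0, 0, 0], 0.1], [[0.0253, -0.0065, -0.0017], [0, 0, 0], 0.1], [[0.0245, -0.0092, -0.0017], [0, 0, 0], 0.1], [[0.0234, -0.0117, -0.0017], [0, 0, 0], 0.1], [[0.0221, -0.014, -0.0017], [0, 0, 0], 0.1], [[0.0205, -0.0163, -0.0017], [0, 0, 0], 0.1]]
```

Emit:
servo_tool --deltas '[[[0.0261,0.0016,-0.0017],[0,0,0],0.1],[[0.0262,-0.0011,-0.0017],[0,0,0],0.1],[[0.0259,-0.0039,-0.0017],[0,0,0],0.1],[[0.0253,-0.0065,-0.0017],[0,0,0],0.1],[[0.0245,-0.0092,-0.0017],[0,0,0],0.1],[[0.0234,-0.0117,-0.0017],[0,0,0],0.1],[[0.0221,-0.014,-0.0017],[0,0,0],0.1],[[0.0205,-0.0163,-0.0017],[0,0,0],0.1]]'

```text
time_s: 16.35
eef_pos: [564.8, -119.0, 162.1]
ee_rot: [-0.0, 0.195, 0.981, 0.0]
force: [3.2, 2.7, 3.1]
grip_width: 0.178
grip_force: 20.9
```

```bash
python3 plan.py 581.6 -165.9 6 8
python3 - <<'E'
from h import *
p=telemetry.sense();a=optics.capture("scene");cv2.imwrite("pics/s8.png",a)
g0=cv2.imread("pics/scene0.png")
# track gold cap + rim in scene: gold mask centroid
for im in(g0,a):
    h=cv2.cvtColor(im,cv2.COLOR_BGR2HSV)[205:250,200:250];m=cv2.inRange(h,(15,120,90),(32,255,255))
    n,l,st,c=cv2.connectedComponentsWithStats(m);print([(s[4],np.round(k+[200,205],1)) for s,k in zip(st[1:],c[1:]) if s[4]>3])
E
```

```text
r 49.84 ang 109.7 z 162.1 F [3.2 2.7 3.1]
Frad 1.4 Ftan -3.9
[[[0.0184, -0.0186, -0.0017], [0, 0, 0], 0.1], [[0.0164, -0.0204, -0.0017], [0, 0, 0], 0.1], [[0.0142, -0.022, -0.0017], [0, 0, 0], 0.1], [[0.0118, -0.0234, -0.0017], [0, 0, 0], 0.1], [[0.0092, -0.0244, -0.0017], [0, 0, 0], 0.1], [[0.0067, -0.0254, -0.0017], [0, 0, 0], 0.1], [[0.004, -0.0258, -0.0017], [0, 0, 0], 0.1], [[0.0013, -0.0262, -0.0017], [0, 0, 0], 0.1]]
[(np.int32(15), array([220.7, 222.7])), (np.int32(7), array([226.9, 234.3])), (np.int32(9), array([222.2, 241.4]))]
[(np.int32(17), array([220.1, 216.8])), (np.int32(78), array([222.7, 238.3]))]
```

Emit:
servo_tool --deltas '[[[0.0184,-0.0186,-0.0022],[0,0,0],0.1],[[0.0164,-0.0204,-0.0022],[0,0,0],0.1],[[0.0142,-0.022,-0.0017],[0,0,0],0.1],[[0.0118,-0.0234,-0.0017],[0,0,0],0.1],[[0.0092,-0.0244,-0.0017],[0,0,0],0.1],[[0.0067,-0.0254,-0.0017],[0,0,0],0.1],[[0.004,-0.0258,-0.0017],[0,0,0],0.1]]'

```text
time_s: 17.1
eef_pos: [537.7, -143.0, 164.5]
ee_rot: [-0.0, 0.195, 0.981, 0.0]
force: [2.2, 3.7, 1.9]
grip_width: 0.181
grip_force: 20.9
```

```bash
python3 plan.py 581.6 -165.9 5 8
```

```text
r 49.49 ang 152.4 z 164.51 F [2.2 3.7 1.9]
Frad -0.2 Ftan -4.3
[[[0.001, -0.0218, -0.0014], [0, 0, 0], 0.1], [[-0.001, -0.0218, -0.0014], [0, 0, 0], 0.1], [[-0.0028, -0.0216, -0.0014], [0, 0, 0], 0.1], [[-0.0047, -0.0213, -0.0014], [0, 0, 0], 0.1], [[-0.0066, -0.0208, -0.0014], [0, 0, 0], 0.1], [[-0.0083, -0.0202, -0.0014], [0, 0, 0], 0.1], [[-0.0101, -0.0193, -0.0014], [0, 0, 0], 0.1], [[-0.0117, -0.0184, -0.0014], [0, 0, 0], 0.1]]
```

Emit:
servo_tool --deltas '[[[0.001,-0.0218,-0.0014],[0,0,0],0.1],[[-0.001,-0.0218,-0.0014],[0,0,0],0.1],[[-0.0028,-0.0216,-0.0014],[0,0,0],0.1],[[-0.0047,-0.0213,-0.0014],[0,0,0],0.1]]'

```text
time_s: 17.5
eef_pos: [532.7, -159.5, 165.6]
ee_rot: [-0.0, 0.195, 0.981, 0.0]
force: [1.2, 4.2, 1.6]
grip_width: 0.181
grip_force: 21.0
```

```bash
python3 plan.py 581.6 -165.9 3 8
```

```text
r 49.29 ang 172.6 z 165.64 F [1.2 4.2 1.6]
Frad -0.7 Ftan -4.4
[[[-0.0037, -0.0125, -0.0008], [0, 0, 0], 0.1], [[-0.0044, -0.0124, -0.0008], [0, 0, 0], 0.1], [[-0.0051, -0.0121, -0.0008], [0, 0, 0], 0.1], [[-0.0057, -0.0118, -0.0008], [0, 0, 0], 0.1], [[-0.0062, -0.0114, -0.0008], [0, 0, 0], 0.1], [[-0.0069, -0.0112, -0.0008], [0, 0, 0], 0.1], [[-0.0074, -0.0108, -0.0008], [0, 0, 0], 0.1], [[-0.008, -0.0103, -0.0008], [0, 0, 0], 0.1]]
```

Emit:
servo_tool --deltas '[[[-0.0037,-0.0125,-0.0008],[0,0,0],0.1],[[-0.0044,-0.0124,-0.0008],[0,0,0],0.1],[[-0.0051,-0.0121,-0.0008],[0,0,0],0.1],[[-0.0057,-0.0118,-0.0008],[0,0,0],0.1]]'

```text
time_s: 17.9
eef_pos: [532.5, -167.6, 165.9]
ee_rot: [-0.001, 0.195, 0.981, 0.002]
force: [0.5, 15.0, 2.3]
grip_width: 0.178
grip_force: 25.8
```

```bash
python3 plan.py 581.6 -165.9 2 8
```

```text
r 49.13 ang 182.0 z 165.94 F [ 0.5 15.   2.3]
Frad -1.1 Ftan -15.0
[[[-0.0038, -0.0079, -0.0006], [0, 0, 0], 0.1], [[-0.004, -0.0077, -0.0006], [0, 0, 0], 0.1], [[-0.0043, -0.0076, -0.0006], [0, 0, 0], 0.1], [[-0.0046, -0.0074, -0.0006], [0, 0, 0], 0.1], [[-0.0048, -0.0073, -0.0006], [0, 0, 0], 0.1], [[-0.0051, -0.0071, -0.0006], [0, 0, 0], 0.1], [[-0.0054, -0.0069, -0.0006], [0, 0, 0], 0.1], [[-0.0055, -0.0067, -0.0006], [0, 0, 0], 0.1]]
```

The stop is felt: tangential force jumped to 15 N. I'm relaxing the load now.

Emit:
servo_tool --deltas '[[[0.0046,0.011,0],[0,0,0],0.1],[[0,0,0],[0,0,0],0.1]]'

```text
time_s: 18.1
eef_pos: [532.5, -165.5, 166.0]
ee_rot: [-0.001, 0.195, 0.981, 0.002]
force: [0.5, 10.7, 3.5]
grip_width: 0.18
grip_force: 23.6
```

```bash
python3 plan.py 581.6 -165.9 1 2
```

```text
r 49.1 ang 179.5 z 166.0 F [ 0.5 10.7  3.5]
Frad -0.5 Ftan -10.7
[[[-0.0017, -0.004, -0.0003], [0, 0, 0], 0.1], [[-0.0017, -0.004, -0.0003], [0, 0, 0], 0.1]]
```

Emit:
servo_tool --deltas '[[[0.0046,0.011,0],[0,0,0],0.1],[[0,0,0],[0,0,0],0.1],[[0,0,0],[0,0,0],0.3],[[0,0,0],[0,0,0],0.5],[[0,0,0],[0,0,0],0.5]]'

```text
time_s: 18.6
eef_pos: [532.4, -165.6, 166.2]
ee_rot: [-0.0, 0.195, 0.981, -0.0]
force: [-0.4, 0.2, 0.7]
grip_width: 0.498
grip_force: 0.0
```

Emit:
servo_tool --deltas '[[[0,0,-0.2],[0,0,0],0.5],[[0,0,-0.2],[0,0,0],0.5],[[0,0,-0.1],[0,0,0],0.5],[[0,0,0],[0,0,0],0.5]]'

```text
time_s: 19.0
eef_pos: [533.5, -165.9, 269.4]
ee_rot: [0.003, 0.195, 0.981, -0.001]
force: [-0.2, 0.3, -0.2]
grip_width: 0.499
grip_force: 0.0
```

Run:
```python
from h import *
np.set_printoptions(precision=1,suppress=True)
s=telemetry.sense();p=s["eef_pos"];print(p,s["joints"])
w=optics.capture("wrist");t=optics.capture("top");a=optics.capture("scene")
cv2.imwrite("pics/w9.png",w);cv2.imwrite("pics/t9.png",t);cv2.imwrite("pics/s9.png",a)
np.save("p9.npy",np.r_[p,s["ee_rot"]])
# tray: white low-saturation bounded by dark outline: print contours in first top picture
g=cv2.cvtColor(cv2.imread("pics/top0.png"),cv2.COLOR_BGR2GRAY)
for x,y,nm in((211,186,"tray"),):
    b=cv2.Canny(g,40,100);b=cv2.dilate(b,np.ones((2,2)))
    free=(b==0).astype(np.uint8);n,l,st,c=cv2.connectedComponentsWithStats(free,connectivity=4)
    k=l[y,x];print(st[k]);cs,_=cv2.findContours((l==k).astype(np.uint8),cv2.RETR_EXTERNAL,cv2.CHAIN_APPROX_NONE)
    r=cv2.minAreaRect(cs[0]);bx=cv2.boxPoints(r);print(r,bx)
    q=np.array([onz("top",v,4) for v in bx]);print(q,q.mean(0))
```

```text
[ 533.5 -165.9  269.4] [-0.5  0.3  1.3 -0.   1.5 -1.7]
[ 187  151   52   73 2140]
((212.1738739013672, 186.90924072265625), (65.2882080078125, 33.78124237060547), 70.55996704101562) [[185.4 161.7]
 [217.2 150.5]
 [239.  212.1]
 [207.1 223.3]]
[[673.6 246.5   4. ]
 [708.7 134.9   4. ]
 [486.2  66.2   4. ]
 [453.3 174.7   4. ]] [580.4 155.6   4. ]
```

The stop was reached and the hand released. In the top picture the tray floor centre comes out at about (580,156) with yaw 17.7°. Next, with shut fingers, I touch the bare table beside the bar. This calibrates the finger length for the grasp and confirms the screw height.

Emit:
servo_tool --deltas '[[[0.0933,-0.1813,0],[0,0,0],0.2],[[0.0933,-0.1813,0],[0,0,0],0],[[0.0933,-0.1813,0],[0,0,0],0],[[0,0,0],[0,0,-0.082],0],[[0,0,0.1],[0,0,-0.082],0],[[0,0,0.2],[0,0,-0.082],0],[[0,0,0.2],[0,0,-0.082],0],[[0,0,0],[0,0,0],0]]'

```text
time_s: 19.95
eef_pos: [436.8, -242.0, 161.1]
ee_rot: [-0.004, -0.062, 0.998, 0.004]
force: [0.4, 0.5, 0.0]
grip_width: -0.0
grip_force: 0.0
```

Emit:
servo_tool --deltas '[[[0,0,0.24],[0,0,0],0],[[0,0,0.24],[0,0,0],0],[[0,0,0.24],[0,0,0],0],[[0,0,0.18],[0,0,0],0],[[0,0,0.05],[0,0,0],0],[[0,0,0],[0,0,0],0]]'

```text
time_s: 20.55
eef_pos: [439.6, -244.3, -23.3]
ee_rot: [-0.0, -0.061, 0.998, 0.0]
force: [-0.2, 0.5, 0.9]
grip_width: -0.001
grip_force: 0.0
```

Emit:
servo_tool --deltas '[[[0,0,0.01],[0,0,0],0],[[0,0,0.01],[0,0,0],0],[[0,0,0.01],[0,0,0],0],[[0,0,0],[0,0,0],0]]'

```text
time_s: 20.95
eef_pos: [439.6, -244.2, -29.1]
ee_rot: [0.0, -0.061, 0.998, -0.0]
force: [0.0, 0.1, -0.3]
grip_width: 0.002
grip_force: 0.0
```

Emit:
servo_tool --deltas '[[[0,0,0.006],[0,0,0],0],[[0,0,0.006],[0,0,0],0],[[0,0,0],[0,0,0],0]]'

```text
time_s: 21.25
eef_pos: [439.3, -244.0, -32.1]
ee_rot: [-0.0, -0.061, 0.998, 0.0]
force: [0.1, 1.3, -0.1]
grip_width: 0.001
grip_force: 0.0
```

Emit:
servo_tool --deltas '[[[0,0,0.004],[0,0,0],0],[[0,0,0.0035],[0,0,0],0],[[0,0,0],[0,0,0],0]]'

```text
time_s: 21.55
eef_pos: [439.3, -244.0, -33.6]
ee_rot: [-0.0, -0.061, 0.998, 0.0]
force: [1.1, 0.9, -0.3]
grip_width: -0.003
grip_force: 0.0
```

Emit:
servo_tool --deltas '[[[0,0,0.004],[0,0,0],0],[[0,0,0.002],[0,0,0],0],[[0,0,0],[0,0,0],0]]'

```text
time_s: 21.85
eef_pos: [439.3, -244.0, -34.8]
ee_rot: [-0.0, -0.061, 0.998, 0.0]
force: [0.2, -0.5, -0.5]
grip_width: 0.002
grip_force: 0.0
```

Emit:
servo_tool --deltas '[[[0,0,0.003],[0,0,0],0],[[0,0,0.002],[0,0,0],0],[[0,0,0],[0,0,0],0]]'

```text
time_s: 22.15
eef_pos: [439.4, -244.0, -35.8]
ee_rot: [-0.0, -0.061, 0.998, 0.0]
force: [-0.6, 0.4, 0.3]
grip_width: 0.002
grip_force: 0.0
```

Emit:
servo_tool --deltas '[[[0,0,0.003],[0,0,0],0],[[0,0,0.002],[0,0,0],0],[[0,0,0],[0,0,0],0]]'

```text
time_s: 22.45
eef_pos: [439.4, -244.1, -36.5]
ee_rot: [0.0, -0.062, 0.998, -0.0]
force: [-1.7, 1.0, 4.1]
grip_width: -0.004
grip_force: 2.4
```

The contact gives a fingertip offset of 36.2 mm, so the hub started at 164.0 and the stop should come at 1.14 turns. That is where it was felt, so the screw is confirmed up. Next I grasp the bar's free end.

Emit:
servo_tool --deltas '[[[0,0,-0.2],[0,0,0],0],[[0,0,-0.2],[0,0,0],0.75],[[-0.034,0.15,0],[0,0,0],0.75],[[-0.034,0.15,0],[0,0,0],0.75],[[0,0,0],[0,0,0],0.75],[[0,0,0],[0,0,0],0.75]]'

```text
time_s: 23.05
eef_pos: [445.7, -182.9, 43.4]
ee_rot: [0.0, -0.062, 0.998, -0.0]
force: [-1.1, -0.2, 0.1]
grip_width: 0.75
grip_force: 0.0
```

Run:
```python
from h import *
s=telemetry.sense();print(s["eef_pos"],s["ee_rot"],s["grip_width"])
w=optics.capture("wrist");cv2.imwrite("pics/w10.png",w)
cv2.imwrite("pics/c10.png",np.clip(w*1.3,0,255).astype(np.uint8));np.save("p10.npy",np.r_[s["eef_pos"],s["ee_rot"]])
```

```text
[ 445.67128135 -182.8517452    43.35736804] [ 1.03333513e-04 -6.20157208e-02  9.98075151e-01 -1.83150916e-04] 0.7497660422432454
```

View pics/c10.png

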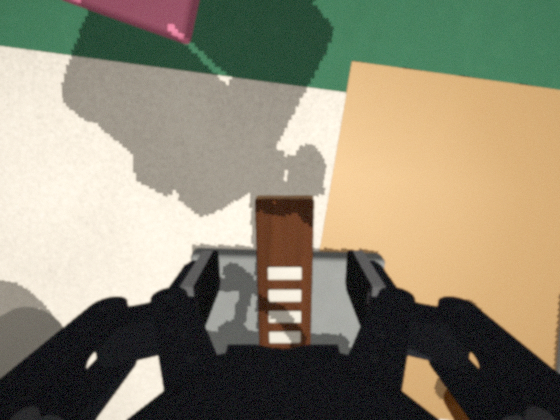

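c10: the bar is centred between the fingers. Its end is at row 198, columns 256–313, and the base front edge is at about row 250. The polish and jar are clear of the hand.

Run:
```python
from h import *
np.set_printoptions(precision=1,suppress=True)
p=np.load("p10.npy");pose=(p[:3],p[3:]);R=Ro.from_quat(np.roll(p[3:],-1)).as_matrix()
for n,px,z in(("endL",(256,198),30),("endR",(313,197),30),("base",(230,252),16),("base2",(345,252),16),("barL far",(266,348),30),("barR far",(312,345),30)):
    X=onz("wrist",px,z,pose);print(n,X,"tool",R.T@(X-p[:3]))
```

```text
endL [ 425.4 -203.8   30. ] tool [ 22.7 -18.3  13.4]
endR [ 420.1 -166.5   30. ] tool [23.4 19.4 13.3]
base [ 472.9 -219.8   16. ] tool [-22.4 -40.1  27.4]
base2 [ 462.1 -134.4   16. ] tool [-22.3  46.   27.3]
barL far [ 543.1 -184.2   30. ] tool [-96.5 -13.4  13.4]
barR far [ 535.9 -149.5   30. ] tool [-93.7  22.   13.4]
```

Emit:
servo_tool --deltas '[[[0,0.003,0],[0,0,-0.02],0.75],[[0,0,0.168],[0,0,0],0.75],[[0,0,0.168],[0,0,0],0.75],[[0,0,0],[0,0,0],0.75]]'

```text
time_s: 23.5
eef_pos: [443.2, -181.7, -27.0]
ee_rot: [-0.003, -0.076, 0.997, 0.002]
force: [-0.3, 0.8, 0.5]
grip_width: 0.746
grip_force: 0.0
```

Emit:
servo_tool --deltas '[[[0,0,0],[0,0,0],0.3],[[0,0,0],[0,0,0],0.3],[[0,0,0],[0,0,0],0.3],[[0,0,0],[0,0,0],0.3],[[0,0,0],[0,0,0],0.3]]' --squeeze 60

```text
time_s: 24.0
eef_pos: [446.3, -183.2, -22.4]
ee_rot: [0.001, -0.077, 0.997, -0.001]
force: [-3.2, -3.5, 7.8]
grip_width: 0.448
grip_force: 61.6
```

Emit:
servo_tool --deltas '[[[0,0,-0.004],[0,0,0],0.3],[[0.05,0,0],[0,0,0],0.3],[[0.1,0,0],[0,0,0],0.3],[[0.15,0,0],[0,0,0],0.3],[[0.15,0,0],[0,0,0],0.3],[[0.1,0,0],[0,0,0],0.3],[[0.05,0,0],[0,0,0],0.3],[[0,0,0],[0,0,0],0.3]]'

```text
time_s: 24.8
eef_pos: [326.1, -200.7, -23.0]
ee_rot: [-0.0, -0.076, 0.997, 0.0]
force: [-0.7, 0.5, 0.6]
grip_width: 0.45
grip_force: 60.9
```

Run:
```python
from h import *
np.set_printoptions(precision=2,suppress=True)
s=telemetry.sense();p=s["eef_pos"];print(p,s["force"],s["grip_width"],s["joints"])
R=Ro.from_quat(np.roll(s["ee_rot"],-1)).as_matrix();print(R)
w=optics.capture("wrist");cv2.imwrite("pics/w11.png",w)
# brown bar mask in wrist
h=cv2.cvtColor(w,cv2.COLOR_BGR2HSV);m=cv2.inRange(h,(0,110,20),(14,255,130));m[:,:200]=0;m[:,360:]=0
n,l,st,c=cv2.connectedComponentsWithStats(m);print([x for x in st[1:] if x[4]>200])
# tray from top picture, rim outer check: corners at z=16 of outer dark outline
t=optics.capture("top");cv2.imwrite("pics/t11.png",t)
```

```text
[ 326.06 -200.75  -22.97] [-0.73  0.49  0.61] 0.4496493641735167 [-0.86  0.37  2.13 -0.    0.64 -2.58]
[[-0.99 -0.15 -0.  ]
 [-0.15  0.99  0.  ]
 [ 0.    0.   -1.  ]]
[array([ 240,  226,   86,  120, 8212], dtype=int32)]
```

Emit:
servo_tool --deltas '[[[0,0,-0.15],[0,0,0],0.3],[[0,0,-0.2],[0,0,0],0.3],[[0,0,-0.2],[0,0,0],0.3],[[-0.0304,0.1976,0],[0,0,0],0.3],[[-0.0304,0.1976,0],[0,0,0],0.3],[[-0.0304,0.1976,0],[0,0,0],0.3],[[-0.0304,0.1976,0],[0,0,0],0.3],[[0,0,0],[0,0,0],0.3]]'

```text
time_s: 25.7
eef_pos: [326.0, -36.8, 86.7]
ee_rot: [-0.001, -0.08, 0.997, 0.001]
force: [0.5, -0.4, -2.0]
grip_width: 0.454
grip_force: 61.0
```

Emit:
servo_tool --deltas '[[[-0.178,0.121,0],[0,0,0],0.3],[[-0.178,0.121,0],[0,0,0],0.3],[[-0.178,0.121,0],[0,0,0],0.3],[[-0.178,0.121,0],[0,0,0],0.3],[[-0.178,0.121,0],[0,0,0],0.3],[[-0.178,0.121,0],[0,0,0],0.3],[[0,0,0],[0,0,-0.05],0.3],[[0,0,0],[0,0,-0.05],0.3]]'

```text
time_s: 26.5
eef_pos: [515.8, 136.6, 85.9]
ee_rot: [-0.001, -0.158, 0.987, 0.0]
force: [-0.2, -0.3, -1.0]
grip_width: 0.454
grip_force: 61.1
```

Run:
```python
from h import *
np.set_printoptions(precision=2,suppress=True)
s=telemetry.sense();p=s["eef_pos"];print(s["time_s"],p,s["force"],s["wrist_torque"],s["grip_width"])
R=Ro.from_quat(np.roll(s["ee_rot"],-1)).as_matrix();print(R)
pose=(p,s["ee_rot"]);w=optics.capture("wrist");cv2.imwrite("pics/w12.png",w)
h=cv2.cvtColor(w,cv2.COLOR_BGR2HSV);m=cv2.inRange(h,(0,110,20),(14,255,130));m[:,:200]=0;m[:,360:]=0
n,l,st,c=cv2.connectedComponentsWithStats(m);print([x for x in st[1:] if x[4]>200])
# bar in scene + top with tray
for nm in("scene","top"):
    a=optics.capture(nm);cv2.imwrite(f"pics/{nm}12.png",a)
    h=cv2.cvtColor(a,cv2.COLOR_BGR2HSV);m=cv2.inRange(h,(0,110,20),(14,255,120))
    n,l,st,c=cv2.connectedComponentsWithStats(m)
    for i in range(1,n):
        if st[i][4]>150: print(nm,st[i],c[i])
# tray outline in scene0
g=cv2.cvtColor(cv2.imread("pics/scene0.png"),cv2.COLOR_BGR2GRAY)
b=cv2.dilate(cv2.Canny(g,40,100),np.ones((2,2)));n,l,st,c=cv2.connectedComponentsWithStats((b==0).astype(np.uint8),connectivity=4)
k=l[298,344];print(st[k]);cs,_=cv2.findContours((l==k).astype(np.uint8),cv2.RETR_EXTERNAL,cv2.CHAIN_APPROX_NONE)
cc=max(cs,key=len);ap=cv2.approxPolyDP(cc,8,True)[:,0];q=np.array([onz("scene",v,4) for v in ap]);print(ap,q)
```

```text
26.5 [515.79 136.63  85.89] [-0.15 -0.28 -0.96] [ 0.01  0.09 -0.02] 0.45360457125065995
[[-0.95 -0.31 -0.  ]
 [-0.31  0.95 -0.  ]
 [ 0.    0.   -1.  ]]
[array([ 240,  226,   86,  120, 7947], dtype=int32)]
scene [  160     0   176   135 16856] [248.1   59.18]
scene [335   0   8  54 152] [338.88  26.84]
scene [335 234  28  54 694] [347.82 263.18]
[ 315  263   58   72 3031]
[[315 265]
 [326 334]
 [372 329]
 [354 264]] [[499.12  72.79   4.  ]
 [714.52 140.89   4.  ]
 [670.73 245.3    4.  ]
 [465.12 178.93   4.  ]]
```

Emit:
servo_tool --deltas '[[[0,0,0.2],[0,0,0],0.3],[[0,0,0.2],[0,0,0],0.3],[[0,0,0.12],[0,0,0],0.3],[[0,0,0.04],[0,0,0],0.3],[[0,0,0],[0,0,0],0.3]]'

```text
time_s: 27.15
eef_pos: [515.1, 135.5, -25.5]
ee_rot: [-0.001, -0.154, 0.988, 0.0]
force: [1.0, -0.2, -1.0]
grip_width: 0.45
grip_force: 61.0
```

Emit:
servo_tool --deltas '[[[0,0,0.015],[0,0,0],0.3],[[0,0,0.01],[0,0,0],0.3],[[0,0,0.006],[0,0,0],0.3],[[0,0,0],[0,0,0],0.3]]'

```text
time_s: 27.55
eef_pos: [515.5, 135.6, -30.9]
ee_rot: [0.0, -0.155, 0.988, -0.0]
force: [-0.4, 0.6, -1.8]
grip_width: 0.448
grip_force: 61.0
```

Emit:
servo_tool --deltas '[[[0,0,0.008],[0,0,0],0.3],[[0,0,0.006],[0,0,0],0.3],[[0,0,0],[0,0,0],0.3]]'

```text
time_s: 27.85
eef_pos: [515.4, 135.6, -33.6]
ee_rot: [0.0, -0.155, 0.988, -0.0]
force: [-2.2, 0.1, 5.3]
grip_width: 0.45
grip_force: 64.4
```

Emit:
servo_tool --deltas '[[[0,0,0.004],[0,0,0],0.3],[[0,0,0.002],[0,0,0],0.3],[[0,0,0],[0,0,0],0.3]]'

```text
time_s: 28.15
eef_pos: [515.5, 135.6, -33.7]
ee_rot: [0.0, -0.155, 0.988, -0.0]
force: [-7.0, -0.4, 18.3]
grip_width: 0.451
grip_force: 72.0
```

Touchdown on the tray floor. I ease up, release and rise.

Emit:
servo_tool --deltas '[[[0,0,-0.006],[0,0,0],0.3],[[0,0,0],[0,0,0],0.5],[[0,0,0],[0,0,0],0.6],[[0,0,0],[0,0,0],0.65],[[0,0,0],[0,0,0],0.65],[[0,0,-0.1],[0,0,0],0.65],[[0,0,-0.2],[0,0,0],0.65],[[0,0,-0.2],[0,0,0],0.65]]'

```text
time_s: 28.95
eef_pos: [514.8, 135.5, 66.7]
ee_rot: [-0.001, -0.155, 0.988, 0.0]
force: [0.7, 0.2, 0.0]
grip_width: 0.652
grip_force: 0.0
```

Emit:
servo_tool --deltas '[[[0,0,-0.2],[0,0,0],0.65],[[0,0,-0.2],[0,0,0],0.65],[[0.2,0,-0.1],[0,0,0],0.65],[[0.2,0,0],[0,0,0],0.65],[[0.2,0,0],[0,0,0],0.65],[[0,0,0],[0,0,0],0.65]]'

```text
time_s: 29.55
eef_pos: [397.5, 98.4, 165.7]
ee_rot: [-0.001, -0.155, 0.988, 0.0]
force: [0.5, 0.5, 0.2]
grip_width: 0.651
grip_force: 0.0
```

Run:
```python
from h import *
np.set_printoptions(precision=1,suppress=True)
s=telemetry.sense();print(s["time_s"],s["eef_pos"],s["force"],s["grip_width"])
def bar(nm,box):
    a=optics.capture(nm);cv2.imwrite(f"pics/{nm}13.png",a);x0,y0,x1,y1=box
    h=cv2.cvtColor(a,cv2.COLOR_BGR2HSV);m=np.zeros(h.shape[:2],np.uint8);m[y0:y1,x0:x1]=cv2.inRange(h,(0,80,15),(14,255,130))[y0:y1,x0:x1]
    m=cv2.morphologyEx(m,cv2.MORPH_CLOSE,np.ones((5,5)));cs,_=cv2.findContours(m,cv2.RETR_EXTERNAL,cv2.CHAIN_APPROX_NONE)
    c=max(cs,key=cv2.contourArea);bx=cv2.boxPoints(cv2.minAreaRect(c));q=np.array([onz(nm,v,18) for v in bx])
    print(nm,cv2.contourArea(c),q.mean(0),"sides",np.hypot(*(q-np.roll(q,1,0))[:,:2].T),q[:,:2].tolist())
bar("scene",(305,250,385,345));bar("top",(175,140,250,235))
a=cv2.imread("pics/scene13.png");b=cv2.imread("pics/s9.png")
for im in(b,a):
    h=cv2.cvtColor(im,cv2.COLOR_BGR2HSV)[205:250,200:250];m=cv2.inRange(h,(15,120,90),(32,255,255))
    n,l,st,c=cv2.connectedComponentsWithStats(m);print("cap",[(int(k[4]),(j+[200,205]).tolist()) for k,j in zip(st[1:],c[1:]) if k[4]>3])
    # black handle location
    k=cv2.inRange(cv2.cvtColor(im,cv2.COLOR_BGR2GRAY)[190:250,190:250],0,30);n,l,st,c=cv2.connectedComponentsWithStats(k);print("blk",[(st[i].tolist(),(c[i]+190).tolist()) for i in range(1,n) if st[i][4]>25])
```

```text
29.55 [397.5  98.4 165.7] [0.5 0.5 0.2] 0.6506919384708185
scene 775.0 [585.3 156.7  18. ] sides [185.6  48.1 188.5  41.3] [[507.6772858735311, 109.47771780646234], [483.62470997916057, 151.1825273290923], [665.3225416461919, 201.37941567020073], [684.7595466137769, 164.92948911918174]]
top 305.0 [602.2 162.9  18. ] sides [129.3  36.3 129.5  35.7] [[658.3148379452514, 200.03450625517632], [669.3063153769706, 165.4090634821344], [545.9139703690983, 126.07451533444849], [535.3091509086616, 160.16803765121972]]
cap [(18, [220.0, 215.66666666666666]), (82, [222.53658536585365, 238.1829268292683])]
blk [([36, 1, 7, 17, 90], [228.8, 199.0222222222222])]
cap [(17, [220.11764705882354, 215.58823529411765]), (81, [222.6172839506173, 238.1358024691358])]
blk [([36, 2, 7, 16, 83], [228.81927710843374, 199.3975903614458])]
```

Run:
```python
from h import *
m=optics.camera_model("scene");f=210/np.tan(np.radians(m["vfov"])/2)
def pr(X): c=m["R"]@np.array(X)+m["t"];return (c[:2]/c[2]*f+[m["cx"],m["cy"]]).round(1)
# reference: start handle mid 193.5 at 128.5deg ; now at stop angles
for a,z in((128.5,193.5),(160,215.2),(168,215.7),(177,216.2),(185,216.2)):
    r=np.radians(a);print(a,pr([581.4+50*np.cos(r),-165.5+50*np.sin(r),z]))
im=cv2.imread("pics/scene0.png");k=cv2.inRange(cv2.cvtColor(im,cv2.COLOR_BGR2GRAY)[195:235,225:250],0,30);n,l,st,c=cv2.connectedComponentsWithStats(k);print("start blk",[(st[i].tolist(),(c[i]+[225,195]).tolist()) for i in range(1,n) if st[i][4]>25])
for nm in("scene0","s9","scene13"):
    h=cv2.cvtColor(cv2.imread(f"pics/{nm}.png"),cv2.COLOR_BGR2GRAY).astype(int);print(nm)
```

```text
128.5 [239.1 211.5]
160 [232.6 199.6]
168 [230.3 198.6]
177 [227.6 197.7]
185 [225.1 197.3]
start blk [([11, 9, 7, 17, 84], [238.64285714285714, 211.95238095238096])]
scene0
s9
scene13
```

Run:
```python
from h import *
def ana(nm,p,q,zh,zc):
    w=cv2.imread(f"pics/{nm}.png");pose=(p,q)
    h=cv2.cvtColor(w,cv2.COLOR_BGR2HSV);m=cv2.inRange(h,(15,120,60),(32,255,255));m[:100]=0
    n,l,st,c=cv2.connectedComponentsWithStats(m)
    print(nm,"gold",[(st[i][4],c[i].round(1),onz("wrist",c[i],zc,pose).round(1)) for i in range(1,n) if 40<st[i][4]<900])
    k=cv2.inRange(cv2.cvtColor(w,cv2.COLOR_BGR2GRAY),0,24);k=cv2.morphologyEx(k,cv2.MORPH_OPEN,np.ones((5,5)))
    n,l,st,c=cv2.connectedComponentsWithStats(k)
    for i in range(1,n):
        if 150<st[i][4]<2500 and 180<c[i][0]<380: 
            x,y,ww,hh,A=st[i];b=(x+ww/2,y+hh-ww/2);print("blk",st[i],b,onz("wrist",b,zh,pose).round(1))
ana("w7",np.array([551.05,-125.0,189.07]),np.array([0,.19574,.98066,0]),217,181)
p=np.load("p9.npy");ana("w9",p[:3],p[3:],239.7,203.5)
```

```text
w7 gold [(np.int32(221), array([387.8, 176.3]), array([540.9, -49.7, 181. ])), (np.int32(312), array([249.3, 245.6]), array([ 550.4, -149.7,  181. ])), (np.int32(73), array([268.8, 263.5]), array([ 567.6, -142.8,  181. ])), (np.int32(225), array([247.6, 285.5]), array([ 577.4, -163.2,  181. ]))]
blk [266 219  25  42 838] (np.float64(278.5), np.float64(248.5)) [ 545.6 -125.8  217. ]
blk [215 254  26  63 611] (np.float64(228.0), np.float64(304.0)) [ 566.3 -166.1  217. ]
blk [326 271  18  39 391] (np.float64(335.0), np.float64(301.0)) [ 588.1 -108.5  217. ]
blk [206 288  20  12 159] (np.float64(216.0), np.float64(290.0)) [ 555.5 -168.5  217. ]
blk [357 292  40  29 575] (np.float64(377.0), np.float64(301.0)) [597.4 -86.2 217. ]
blk [198 301  15  26 250] (np.float64(205.5), np.float64(319.5)) [ 570.7 -182.8  217. ]
blk [246 347  23  15 224] (np.float64(257.5), np.float64(350.5)) [ 602.4 -163.5  217. ]
blk [220 348  18  11 157] (np.float64(229.0), np.float64(350.0)) [ 595.4 -179.3  217. ]
blk [270 351  17  17 193] (np.float64(278.5), np.float64(359.5)) [ 613.4 -154.3  217. ]
blk [288 351  19  24 255] (np.float64(297.5), np.float64(365.5)) [ 622.  -145.2  217. ]
blk [258 366  22  17 203] (np.float64(269.0), np.float64(372.0)) [ 619.8 -163.4  217. ]
blk [244 384  20  26 269] (np.float64(254.0), np.float64(400.0)) [ 636.5 -181.   217. ]
w9 gold [(np.int32(105), array([393.4, 166.8]), array([534.6, -69.1, 203.5])), (np.int32(206), array([307.7, 221.6]), array([ 552. , -150.9,  203.5])), (np.int32(98), array([288.2, 230. ]), array([ 552.8, -169.4,  203.5])), (np.int32(143), array([303.2, 252.6]), array([ 577.7, -165.1,  203.5]))]
blk [282 194  17  28 413] (np.float64(290.5), np.float64(213.5)) [ 528.9 -158.5  239.7]
```

```bash
python3 -c "
from rig import ctrl
print(ctrl.finish_job())"
```

```text
the job is handed in; nothing more can be done
None
```

The job is handed in at about 30 s with no verdict returned: I wound the screw to its stop, peaking near 15 N; by the last pictures the wheel rests about 2° (0.1 mm) short of it, inside the 0.6 mm allowed, and the bar lies dark face up in the tray with the hand clear.

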